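# Refill the classroom glue-and-fix caddy

## Task

Put the glue-and-fix caddy back in order: stand the glue bottle in the wide pot and the glue stick in the narrow pot, lay the full tape roll flat over the spindle, and set the stapler down on its base inside the long low bin. Leave the look-alikes that do not belong, the flat-capped paint bottle and the empty cardboard tape core, standing where they are on the table. Everything should rest right down in its place, upright and let go.

Things in the scene. Friction and masses are not known exactly. Their poses are not given: they have to be found in the camera images.
- glue_bottle: BELONGS. White squeeze bottle of glue standing upright, with a narrow pointed grey nozzle. Round body 50 mm in diameter, straight sides from 3 to 78 mm above its base, then a shoulder; the nozzle's tip is 111 mm up. About 150 g. Origin: centre of its underside; z along the bottle, up.
- glue_stick: BELONGS. Stick of glue standing upright: slim round tube 30 mm in diameter and 100 mm tall, white with a grey cap and a grey foot. About 50 g. Origin: centre of its underside; z along the stick, up.
- tape_roll: BELONGS. Full roll of cream paper tape lying flat: a thick-walled ring 64 mm in outer diameter, 40 mm bore, 38 mm tall. About 90 g. Origin: centre of the bore at its underside; z along the bore, up.
- stapler: BELONGS. Small black desk stapler standing on its base, 80 mm long, 30 mm wide, 44 mm tall; the upper arm has flat sides 30 mm apart from 23 to 44 mm above its base. About 140 g. Origin: centre of its underside; x along its length, z up.
- paint_bottle: LOOK-ALIKE, stays where it stands. White paint bottle with the same 50 mm body as the glue bottle, but with a broad flat white screw cap 38 mm across; 109 mm tall. Origin: centre of its underside; z up.
- empty_core: LOOK-ALIKE, stays where it stands. Used-up roll of tape: only the thin brown cardboard core is left, a ring 47 mm in outer diameter with a wall of 3.5 mm, 38 mm tall, lying flat; very light. Origin: centre of the bore at its underside; z up.
- wide_pot: Home of the glue bottle: white plastic module (square foot 102 x 102 x 4 mm, fixed) in any of the caddy's four bays. The wider round pot, open on top: 70 mm inside, 78 mm outside, inner floor 4 mm and rim 45 mm above the foot's underside. Origin: centre of the foot's underside, 5 mm above the table; z up.
- narrow_pot: Home of the glue stick: white plastic module (square foot 102 x 102 x 4 mm, fixed) in any of the caddy's four bays. The narrower round pot, open on top: 48 mm inside, 56 mm outside, inner floor 4 mm and rim 45 mm above the foot's underside. Origin: centre of the foot's underside, 5 mm above the table; z up.
- tape_spindle: Home of the tape roll, which goes over it and lies flat on the foot: white plastic module (square foot 102 x 102 x 4 mm, fixed) in any of the caddy's four bays. An upright round post 20 mm in diameter with a rounded-off top 36 mm above the foot's underside; no walls. Origin: centre of the foot's underside, 5 mm above the table; z up.
- stapler_bin: Home of the stapler: white plastic module (square foot 102 x 102 x 4 mm, fixed) in any of the caddy's four bays. A long low bin, open on top, inside 96 mm long (along x) and 48 mm wide (along y), walls 3 mm thick, inner floor 4 mm and rim 14 mm above the foot's underside. Origin: centre of the foot's underside, 5 mm above the table; z up. Caddy: plywood tray 220 x 220 mm, bays 108 mm apart, walls 18 mm high, parallel to the modules' x and y.
Not all that is in view belongs to the job. Leave any red look-alike of the glue_bottle alone.

How it is judged:
By the outcome, as a careful person would: the job done as asked, in the order asked, and still so for the second after the job is handed in, with the robot touching nothing.
It also fails if it takes over 102 s, if anything falls off the work surface, if the arm or the gripper's body presses on something with over 40 N, if the wrist force passes 120 N, or if a joint passes its speed limit or range.

## Robot

A 6-joint arm with a two-finger parallel gripper is mounted at the origin on the work surface. World frame = base frame: x ahead of the robot, y to its left, z up, the work surface at z = 0. Lengths are in mm, angles in rad, forces in N, time in s.
With the tool pointing down it reaches from about 350 to 775 mm from the base axis. Payload 7.3 kg.
Tool frame: the origin (TCP) lies midway between the tips of the shut fingers; the grasp point (between the pads) lies 19 mm behind it; x points along the fingers, z is the direction in which the jaws open and shut, and the axes are right-handed (so a half turn about x gives the same grasp; the last joint's range is limited). The gripper opens to 92 mm and grips with 3 to 60 N. Pads are 19 mm wide; open, the fingers measure 130 mm over their backs; the gripper's body (75 mm by 190 mm) begins 47 mm behind the grasp point.
Start: joints at [1.135, 0.342, 1.524, -0, 1.275, -0.146], TCP at [150.01, 503.135, 200.441] pointing down, gripper open.
Joint ranges: [-2.53, 2.53], [-0.77, 2.02], [0.04, 2.7], [-1, 4.14], [0.28, 2.66], [-3.11, 3.11]. Speed limits (rad/s): [2.57, 2.57, 3.14, 3.14, 3.14, 3.14].

## Interface

Orientations are given as [roll, pitch, yaw] about the fixed x, y, z axes, in that order (R = Rz(yaw) Ry(pitch) Rx(roll)).
In Python, from plant import monitor, optics, close_job gives the robot as it stands.
- The arm moves only by the tool send_rows, never from a script. Its argument "commands" is a list that holds one entry, the list of rows, each a list of 5 numbers: the shift along the tool's x, y, z in m, then the turn about the tool's x in degrees, then the finger opening in m, from 0 to 0.0918. A call has 1 to 10 rows; each row shifts and turns the pose as measured when the row begins, along the tool's axes as they then stand; what a row does not reach is not made up. A row lasts 1/12 s, in which the tool goes at most 41.7 mm and 7.16 degrees, less where a joint would pass 70% of its speed; a pose out of reach is approached as far as the arm can. A call with a gripper value outside its range is refused whole. The fingers move at their own pace and stop on an object; the grip force is fixed at half the most. Time passes only in rows, so rows that do not move let the fingers close. It gives the time, the measured TCP pose, the force and the opening at its end, in the units of the state.
- monitor.get_obs(): the state, without advancing time (a new reading comes with each control period).
- optics.capture(name): name is "scene" or "top" or "wrist"; returns a dict with "color" (400x640x3 uint8, blue, green, red), "camera_matrix" (3x3 intrinsics, pixels), "camera_from_world" (4x4, takes a point from world to camera coordinates); the wrist camera has in their place "T_tool_cam" (4x4, takes a point from camera to tool coordinates, whose origin is the TCP and whose axes are the tool frame's). Camera axes: x right, y down, z forward; pixel columns grow to the right and rows downward; lengths in mm; the calibration is good to about 2 mm. A picture is of the moment at which its call begins: read the wrist's pose just before it. There is no depth.
- close_job(): hands the job in, once; it reports no verdict.
The state is a dict: "time": time; "joint_positions": joint angles; "dq": joint speeds; "tau": joint torques, N m; "tool_pos": TCP position; "tcp_rot": TCP orientation; "contact_force": force on the tool from outside, world axes, zero at the start; "moment": the same for the moment, N m; "grip_width": finger opening in mm.
Only numpy, scipy, OpenCV 4.12 (cv2) and the standard library are available. Lean on these libraries where they do the work, as an engineer would, in place of code of your own. Each camera call takes 0.05 s, during which the arm holds its last target.

## Working session

There is one attempt and no reset: what is moved stays moved. The work goes in short steps, Python scripts to look and compute and a tool call to move; the robot and the scene stay as the last step left them, time stands still between calls to the robot, and variables do not carry over. Pictures are saved under pics/ and viewed, and the job is handed in when it is done.

Besides the shell and the picture viewer there is one more tool, called after ">>>" as a command line: name --argument value ..., lists and objects as JSON in quotes. send_rows: Moves the arm, as the interface text tells. Its arguments: {"type":"object","properties":{"commands":{"type":"array","items":{"type":"array","items":{"type":"array","items":{"type":"number"}}}}},"required":["commands"]}

```bash
ls; mkdir -p pics
python3 - <<'E'
from plant import monitor, optics
import cv2,numpy as np
o=monitor.get_obs();print(o)
for n in("scene","top"):
    c=optics.capture(n);cv2.imwrite(f"pics/{n}0.png",c["color"]);print(n,c["camera_matrix"],c["camera_from_world"])
c=optics.capture("wrist");cv2.imwrite("pics/wrist0.png",c["color"]);print(c["camera_matrix"],c["T_tool_cam"])
E
```

```text
pics
{'time': 0.0, 'joint_positions': array([ 1.13499513e+00,  3.42755494e-01,  1.52500470e+00, -1.95306154e-06,
        1.27537268e+00, -1.46038336e-01]), 'dq': array([ 4.00299939e-05,  8.54203432e-04, -1.79113718e-03, -3.56616111e-04,
        1.05242946e-03, -8.95140170e-04]), 'tau': array([-5.28955716e-04, -4.31245065e+01, -2.44221389e+01,  7.17392145e-02,
        5.58249000e-02, -9.34702939e-05]), 'tool_pos': array([149.81914977, 502.71665953, 199.73227182]), 'tcp_rot': array([ 2.99676685,  1.5692561 , -2.00538442]), 'contact_force': array([0.59987338, 0.81156455, 0.12128894]), 'moment': array([-0.02795607,  0.02942676,  0.00203238]), 'grip_width': 92.16727772341991}
scene [[370.35952778   0.         326.15290594]
 [  0.         370.35952778 199.60255326]
 [  0.           0.           1.        ]] [[-8.66672626e-01  4.98604569e-01 -1.64937019e-02  4.51663479e+02]
 [ 3.87951034e-01  6.52812119e-01 -6.50638403e-01 -1.72887425e+02]
 [-3.13643992e-01 -5.70289243e-01 -7.59208552e-01  1.04178781e+03]
 [ 0.00000000e+00  0.00000000e+00  0.00000000e+00  1.00000000e+00]]
top [[475.55541861   0.         314.78383367]
 [  0.         475.55541861 194.68808603]
 [  0.           0.           1.        ]] [[-1.80731012e-02 -9.99826081e-01  4.60108798e-03  9.23434706e+00]
 [-9.84375131e-01  1.69872664e-02 -1.75262759e-01  5.05349136e+02]
 [ 1.75154117e-01 -7.69673816e-03 -9.84510942e-01  1.21596092e+03]
 [ 0.00000000e+00  0.00000000e+00  0.00000000e+00  1.00000000e+00]]
[[352.10395191   0.         320.24595481]
 [  0.         352.10395191 201.22887208]
 [  0.           0.           1.        ]] [[ 1.75288530e-04 -2.95879133e-01  9.55225370e-01 -1.84656156e+02]
 [-3.28899093e-04 -9.55225350e-01 -2.95879066e-01  8.12079708e+01]
 [ 9.99999931e-01 -2.62308551e-04 -2.64754426e-04  5.39969232e-01]
 [ 0.00000000e+00  0.00000000e+00  0.00000000e+00  1.00000000e+00]]
```

View pics/scene0.png

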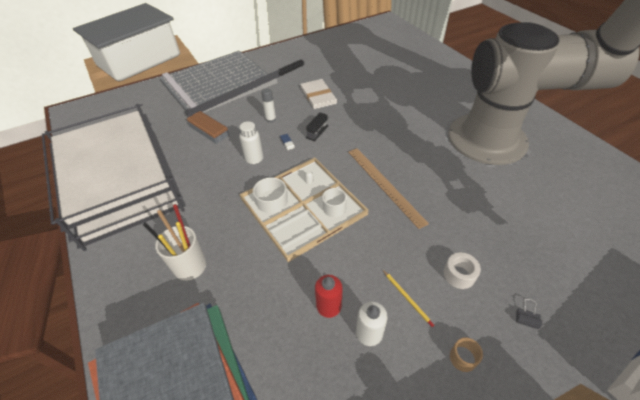

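View pics/top0.png

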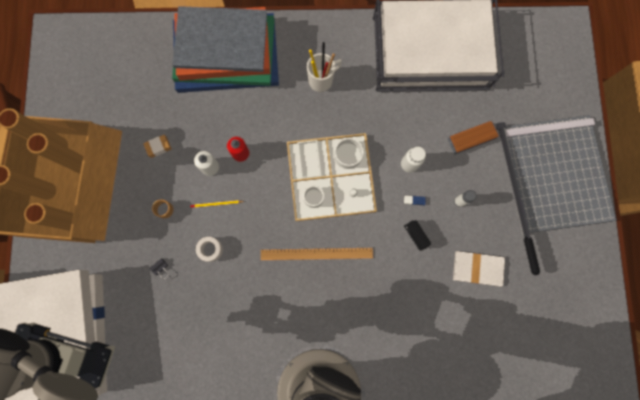

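View pics/wrist0.png

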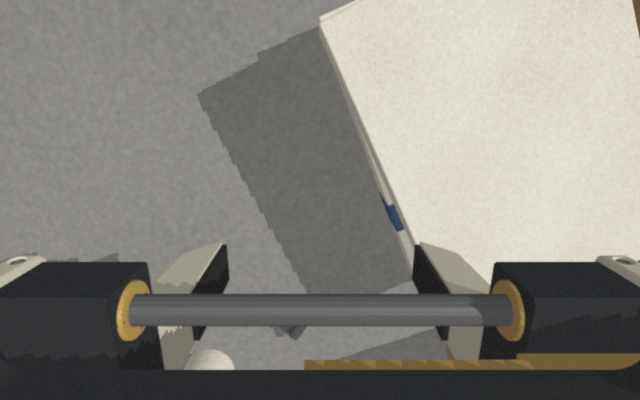

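Run:
```python
import cv2
t=cv2.imread("pics/top0.png");s=cv2.imread("pics/scene0.png")
def crop(im,x0,y0,w,h,k,n): cv2.imwrite(n,cv2.resize(im[y0:y0+h,x0:x0+w],None,fx=k,fy=k,interpolation=cv2.INTER_CUBIC))
crop(t,280,125,105,100,6,"pics/c_caddy.png")
crop(t,140,130,120,140,4,"pics/c_left.png")
crop(t,390,140,110,120,5,"pics/c_right.png")
crop(s,230,150,150,110,5,"pics/s_caddy.png")
crop(s,300,240,200,140,4,"pics/s_left.png")
crop(s,230,75,120,100,6,"pics/s_right.png")
```

```text
(no output)
```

View pics/c_caddy.png

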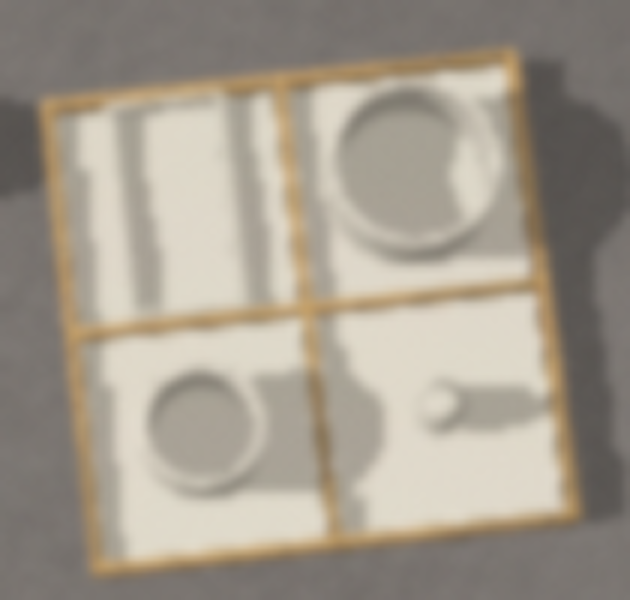

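View pics/c_left.png

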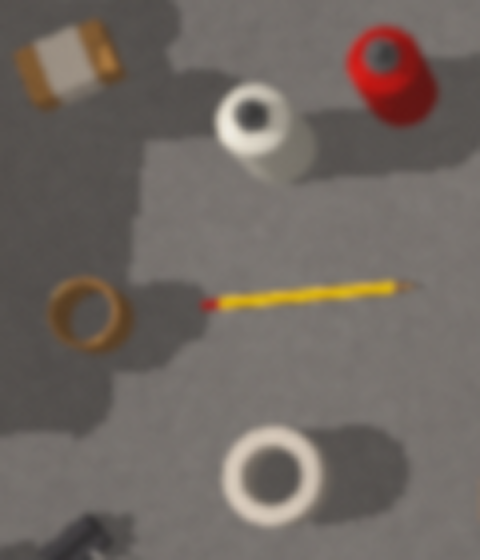

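View pics/c_right.png

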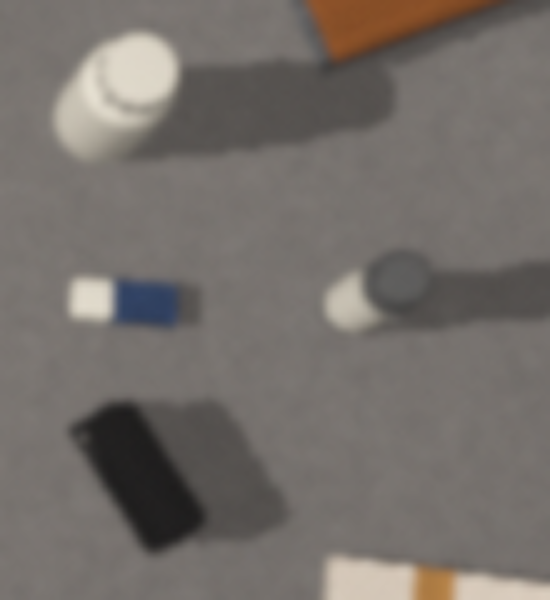

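View pics/s_caddy.png

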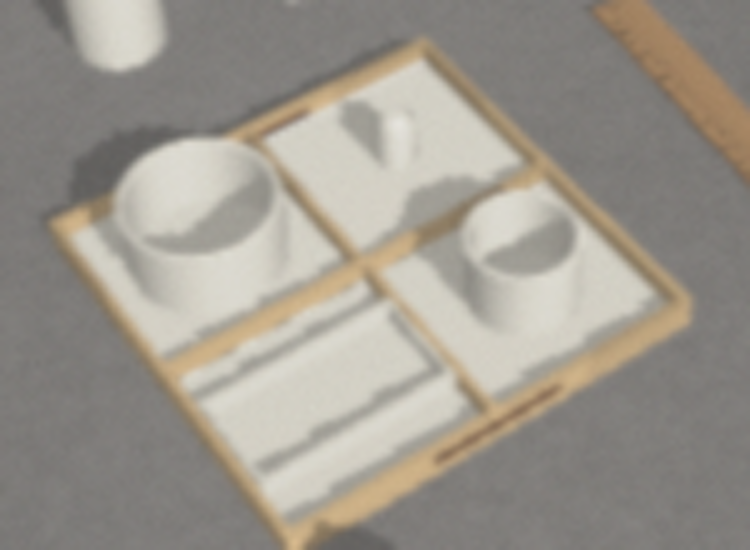

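View pics/s_left.png

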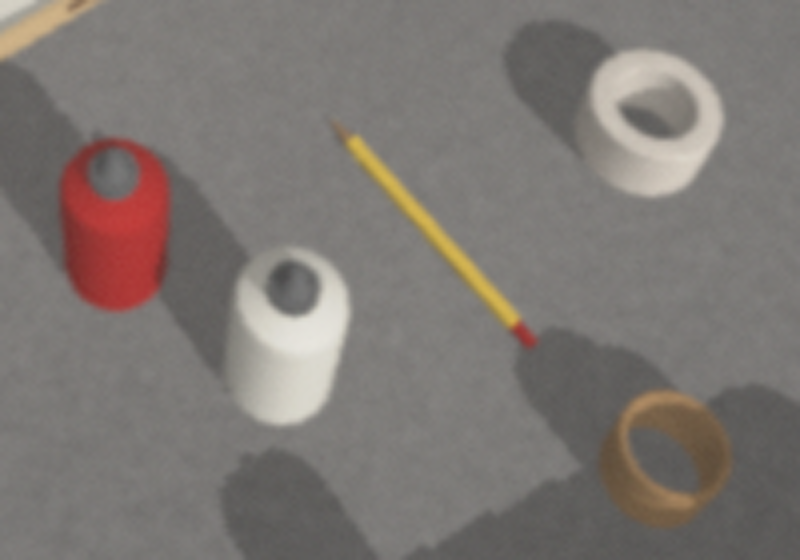

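View pics/s_right.png

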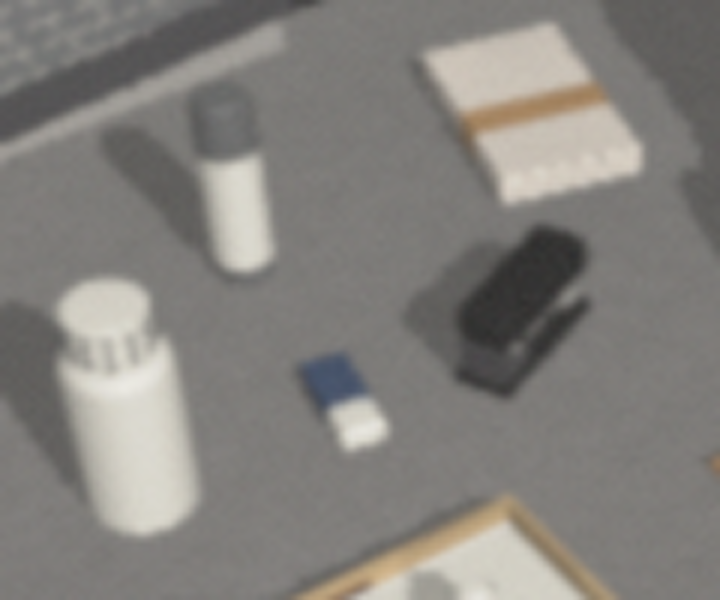

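```bash
cat > h.py <<'E'
import numpy as np
from scipy.spatial.transform import Rotation as R
K={'top':np.array([[475.55541861,0,314.78383367],[0,475.55541861,194.68808603],[0,0,1]]),
'scene':np.array([[370.35952778,0,326.15290594],[0,370.35952778,199.60255326],[0,0,1]]),
'wrist':np.array([[352.10395191,0,320.24595481],[0,352.10395191,201.22887208],[0,0,1]])}
T={'top':np.array([[-1.80731012e-02,-9.99826081e-01,4.60108798e-03,9.23434706],[-9.84375131e-01,1.69872664e-02,-1.75262759e-01,505.349136],[1.75154117e-01,-7.69673816e-03,-9.84510942e-01,1215.96092],[0,0,0,1]]),
'scene':np.array([[-8.66672626e-01,4.98604569e-01,-1.64937019e-02,451.663479],[3.87951034e-01,6.52812119e-01,-6.50638403e-01,-172.887425],[-3.13643992e-01,-5.70289243e-01,-7.59208552e-01,1041.78781],[0,0,0,1]])}
TTC=np.array([[1.75288530e-04,-2.95879133e-01,9.55225370e-01,-184.656156],[-3.28899093e-04,-9.55225350e-01,-2.95879066e-01,81.2079708],[9.99999931e-01,-2.62308551e-04,-2.64754426e-04,.539969232],[0,0,0,1]])
def full(c,k,x0,y0): return (x0+(c[0]+.5)/k-.5, y0+(c[1]+.5)/k-.5)
def wpose(o):
    M=np.eye(4);M[:3,:3]=R.from_euler('xyz',o['tcp_rot']).as_matrix();M[:3,3]=o['tool_pos'];return M
def cw(cam,M=None): return T[cam] if cam!='wrist' else np.linalg.inv(M@TTC)
def back(cam,p,z,M=None):
    Ti=np.linalg.inv(cw(cam,M)); d=Ti[:3,:3]@np.linalg.inv(K[cam])@[p[0],p[1],1]; o=Ti[:3,3]
    return (o+d*(z-o[2])/d[2])[:2]
def proj(cam,X,M=None):
    q=K[cam]@(cw(cam,M)@np.append(X,1))[:3]; return q[:2]/q[2]
E
python3 - <<'E'
from h import *
L=(4,140,130);Rr=(5,390,140);C=(6,280,125);SL=(4,300,240);SR=(6,230,75);SC=(5,230,150)
np.set_printoptions(precision=1,suppress=True)
for n,a,za,b,zb in [('glue',(252,114),103,(293,262),109),('tape',(273,475),38,(655,107),38),('core',(88,313),38,(672,445),38)]:
    print(n,back('top',full(a,*L),za),back('scene',full(b,*SL),zb))
print('red',back('top',full((382,55),*L),103),back('scene',full((113,152),*SL),109))
for n,a,za,b in [('paint',(141,69),109,(104,308)),('stick',(399,280),100,(222,95)),('stapler',(146,473),44,(523,283))]:
    print(n,back('top',full(a,*Rr),za),back('scene',full(b,*SR),za))
a=[back('top',full(p,*C),18) for p in[(42,102),(520,50),(580,517),(97,573)]]
b=[back('scene',full(p,*SC),18) for p in[(300,548),(52,222),(425,40),(690,300)]]
print(np.array(a),np.array(b),np.mean(a,0),np.mean(b,0))
for q in(a,b):
    d=[q[1]-q[0],q[2]-q[3]];e=[q[0]-q[3],q[1]-q[2]]
    print([np.degrees(np.arctan2(v[1],v[0]))for v in d+e],[np.linalg.norm(v)for v in d+e])
for n,p,z in[('wide',(415,168),50),('narrow',(205,430),50),('spin',(440,405),41),('bin',(193,205),12)]: print(n,back('top',full(p,*C),z))
for n,p,z in[('wide',(197,210),50),('narrow',(520,240),50),('spin',(400,122),41)]: print(n,back('scene',full(p,*SC),z))
d=back('top',full((205,520),*Rr),44)-back('top',full((125,402),*Rr),44);print('st ang',np.degrees(np.arctan2(d[1],d[0])))
d=back('scene',full((540,228),*SR),44)-back('scene',full((462,318),*SR),44);print('st ang',np.degrees(np.arctan2(d[1],d[0])))
E
```

```text
glue [595.  285.9] [594.9 285.9]
tape [369.1 281.8] [370.7 285.2]
core [478.1 406.4] [479.8 410.7]
red [632.7 203.3] [633.4 204.7]
paint [ 596.6 -264.3] [ 596.  -261.5]
stick [ 486.5 -391.2] [ 485.8 -392.7]
stapler [ 395.9 -269.9] [ 400.2 -261.4]
[[ 660.5   75.3]
 [ 681.7 -145.7]
 [ 463.4 -164.6]
 [ 441.9   52.4]] [[ 656.9   83.3]
 [ 679.6 -141.9]
 [ 462.9 -161.7]
 [ 442.    55.6]] [561.8 -45.7] [560.4 -41.2]
[np.float64(-84.51717581423136), np.float64(-84.34310783903116), np.float64(5.979979591252265), np.float64(4.9397832017652705)] [np.float64(222.03938362662973), np.float64(218.0570296281292), np.float64(219.7582928309802), np.float64(219.09739153564792)]
[np.float64(-84.24352882226103), np.float64(-84.51586779522543), np.float64(7.352896864434441), np.float64(5.227507954606055)] [np.float64(226.3222807258312), np.float64(218.27781365997893), np.float64(216.70973436976988), np.float64(217.67241264815883)]
wide [617.6 -92.8]
narrow [500.3   3.1]
spin [ 511.4 -101.3]
bin [612.    6.6]
wide [624.  -84.5]
narrow [505.    7.6]
spin [512.5 -94.6]
st ang -148.50310659312026
st ang -147.40346621409785
```

```bash
cat >> h.py <<'E'
def plan(x,y,z,jaw=None):
    """print tool-frame shift (mm) to target TCP, turn (deg) so jaw direction = jaw deg world (mod 180)"""
    from plant import monitor
    o=monitor.get_obs();M=wpose(o);d=np.array([x,y,z])-o['tool_pos']
    zz=M[:3,2];cur=np.degrees(np.arctan2(zz[1],zz[0]))
    print('t %.2f'%o['time'],'pos',o['tool_pos'].round(1),'jaw %.1f'%cur,'F',o['contact_force'].round(1),'g %.1f'%o['grip_width'],'q6 %.2f'%o['joint_positions'][5])
    print(' down-tilt',np.degrees(np.arccos(-M[2,0])).round(2),'shift',(M[:3,:3].T@d).round(1))
    if jaw is not None:
        # turn about tool x (down) by +a => world yaw -a
        t=-(jaw-cur); t=(t+90)%180-90
        Rn=M[:3,:3]@R.from_euler('x',t,degrees=True).as_matrix()
        print(' turn %.1f'%t,'shift after turn',(Rn.T@d).round(1))
E
python3 - <<'E'
from h import *
plan(595,286,180,25)
E
```

```text
t 0.15 pos [149.9 502.8 199.9] jaw 73.4 F [-0.1 -1.4  0.4] g 91.8 q6 -0.15
 down-tilt 0.07 shift [  19.9 -488.5  -80.5]
 turn 48.4 shift after turn [  19.9 -384.6  311.8]
```

>>> send_rows --commands '[[[0,0,0,7,0.09],[0,0,0,7,0.09],[0,0,0,7,0.09],[0,0,0,7,0.09],[0,0,0,7,0.09],[0,0,0,7,0.09],[0,0,0,6.4,0.09],[0,-0.03,0.025,0,0.09],[0,-0.03,0.025,0,0.09],[0,-0.03,0.025,0,0.09]]]'

```text
time: 0.98
tool_pos: [249.7, 450.1, 196.6]
tcp_rot: [-2.786, 1.563, -2.371]
contact_force: [-0.1, -0.0, 0.5]
grip_width: 90.0
```

Run:
```python
from h import *
plan(595,286,180,25)
```

```text
t 0.98 pos [249.7 450.1 196.6] jaw 23.8 F [-0.1 -0.   0.5] g 90.0 q6 0.50
 down-tilt 0.47 shift [  15.5 -289.3  250. ]
 turn -1.2 shift after turn [  15.5 -294.6  243.7]
```

Tracking is good. Continue above the bottle.

>>> send_rows --commands '[[[0.001,-0.031,0.026,0,0.09],[0.001,-0.031,0.026,0,0.09],[0.001,-0.031,0.026,0,0.09],[0.001,-0.031,0.026,0,0.09],[0.001,-0.031,0.026,0,0.09],[0.001,-0.031,0.026,0,0.09],[0.001,-0.031,0.026,0,0.09],[0.001,-0.031,0.026,0,0.09],[0.001,-0.031,0.026,0,0.09],[0,0,0,0,0.09]]]'

```text
time: 1.82
tool_pos: [590.1, 276.0, 182.2]
tcp_rot: [-2.763, 1.558, -2.352]
contact_force: [-0.4, -0.2, -0.2]
grip_width: 90.1
```

```bash
cat >> h.py <<'E'
def wshot(name):
    from plant import monitor, optics
    import cv2
    o=monitor.get_obs();c=optics.capture('wrist');np.save(f'pics/{name}.npy',wpose(o));cv2.imwrite(f'pics/{name}.png',c['color'])
E
python3 - <<'E'
from h import *
wshot('w1');plan(595,286,180,25)
print(proj('wrist',[595,286,100],np.load('pics/w1.npy')))
E
```

```text
t 1.87 pos [587.5 277.7 182.2] jaw 23.6 F [ 0.3 -0.5  0.1] g 89.6 q6 -0.09
 down-tilt 0.78 shift [ 2.   4.6 10.3]
 turn -1.4 shift after turn [ 2.   4.4 10.4]
[331.69736635 190.30035409]
```

View pics/w1.png

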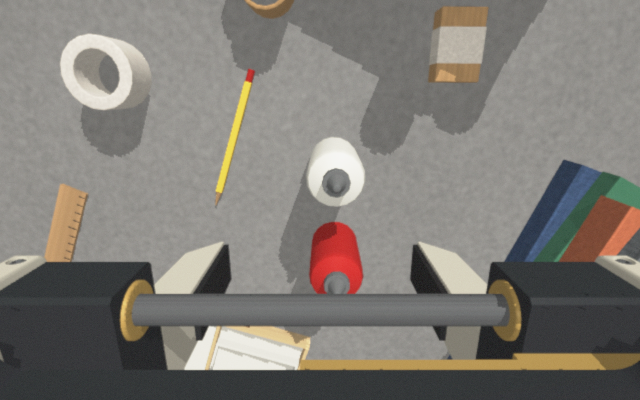

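```bash
cat >> h.py <<'E'
def crop(src,x0,y0,w,h,k,n):
    import cv2
    im=cv2.imread(f'pics/{src}.png');cv2.imwrite(f'pics/{n}.png',cv2.resize(im[y0:y0+h,x0:x0+w],None,fx=k,fy=k,interpolation=cv2.INTER_CUBIC))
E
python3 - <<'E'
from h import *
crop('w1',290,125,90,90,6,'w1c');crop('w1',50,25,110,95,6,'w1t')
E
```

```text
(no output)
```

View pics/w1c.png

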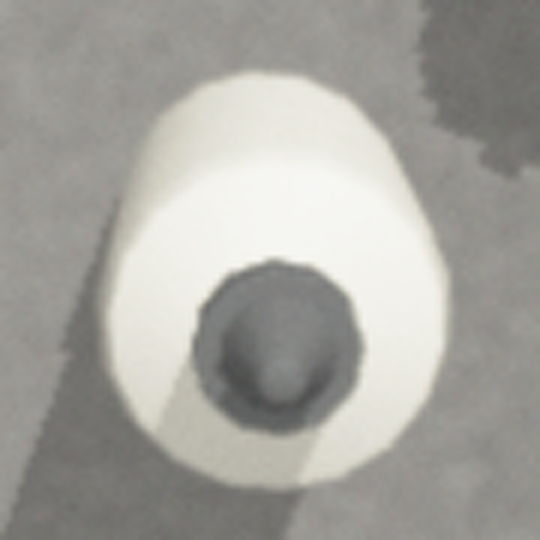

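View pics/w1t.png

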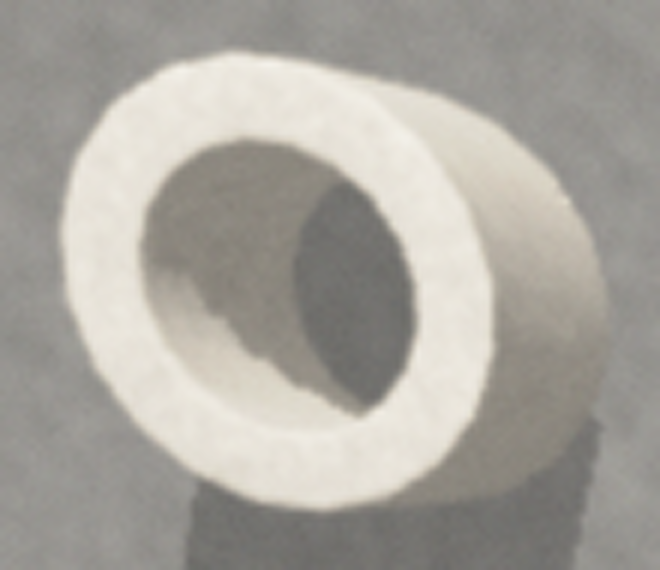

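Run:
```python
from h import *
M=np.load('pics/w1.npy')
for p,z in[((277,325),78),((278,347),90),((278,382),109)]: print(back('wrist',full(p,6,290,125),z,M))
print('tape',back('wrist',full((277,282),6,50,25),38,M))
plan(593,289,180,25)
```

```text
[596.9121275  291.11250834]
[596.7426446  290.93189853]
[596.07257445 290.99581027]
tape [368.2203438  286.03639196]
t 1.87 pos [587.5 277.7 182.2] jaw 23.6 F [ 0.3 -0.5  0.1] g 89.6 q6 -0.09
 down-tilt 0.78 shift [2.  8.2 9.6]
 turn -1.4 shift after turn [2.  8.  9.8]
```

>>> send_rows --commands '[[[0.002,0.006,0.009,0,0.09],[0,0,0,0,0.09],[0,0,0,0,0.09]]]'

```text
time: 2.12
tool_pos: [591.9, 286.5, 178.4]
tcp_rot: [-3.04, 1.553, -2.629]
contact_force: [-0.5, 0.7, 0.2]
grip_width: 90.0
```

Run:
```python
from h import *
wshot('w2');plan(595.5,288,180,25);plan(595.5,288,52)
crop('w2',290,125,90,90,6,'w2c')
```

```text
t 2.17 pos [591.7 286.8 178.4] jaw 23.6 F [ 0.1  0.3 -0.4] g 90.3 q6 -0.07
 down-tilt 1.0 shift [-1.7 -0.4  4. ]
 turn -1.4 shift after turn [-1.7 -0.5  3.9]
t 2.17 pos [591.7 286.8 178.4] jaw 23.6 F [ 0.1  0.3 -0.4] g 90.3 q6 -0.07
 down-tilt 1.0 shift [126.3  -0.2   6.2]
```

View pics/w2c.png

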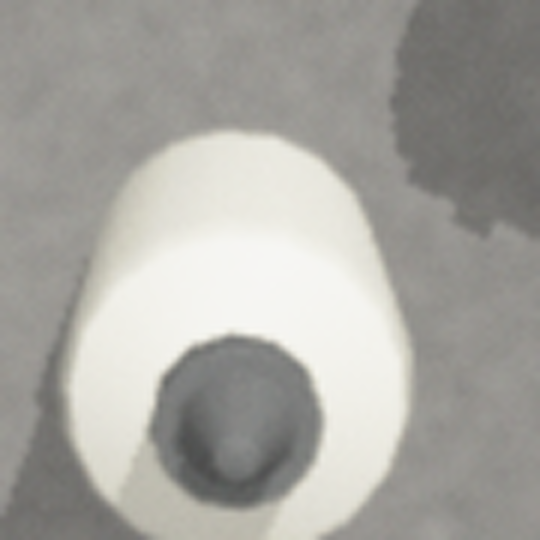

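Run:
```python
from h import *
M=np.load('pics/w2.npy')
for p,z in[((238,394),78),((240,420),90),((237,455),109)]: print(back('wrist',full(p,6,290,125),z,M))
X=np.array([597,289.5]);g=proj('wrist',[597,289.5,90],M);print(g)
# grasp point in tool frame
print((M@[-19,0,0,1])[:3])
```

```text
[596.73882054 291.27246904]
[597.02745242 291.07934838]
[596.16100769 291.7326113 ]
[328.75793302 196.28766768]
[592.23157685 286.70415822 197.37935115]
```

Run:
```python
from h import *
plan(596,290,52)
```

```text
t 2.17 pos [591.7 286.8 178.4] jaw 23.6 F [ 0.1  0.3 -0.4] g 90.3 q6 -0.07
 down-tilt 1.0 shift [126.2   1.4   7.4]
```

>>> send_rows --commands '[[[0,0,0.005,0,0.09],[0.03,0.001,0.001,0,0.09],[0.03,0,0.001,0,0.09],[0.03,0,0,0,0.09],[0.02,0,0,0,0.09],[0.012,0,0,0,0.09],[0.003,0,0,0,0.09],[0,0,0,0,0.09]]]'

```text
time: 2.83
tool_pos: [594.4, 294.9, 54.2]
tcp_rot: [-2.938, 1.562, -2.519]
contact_force: [-1.0, -0.3, 0.6]
grip_width: 90.1
```

Run:
```python
from h import *
plan(596,290,52,25)
wshot('w3')
```

```text
t 2.83 pos [594.4 294.9  54.2] jaw 24.0 F [-1.  -0.3  0.6] g 90.1 q6 -0.07
 down-tilt 0.51 shift [ 2.3 -5.1 -0.5]
 turn -1.0 shift after turn [ 2.3 -5.1 -0.6]
```

View pics/w3.png

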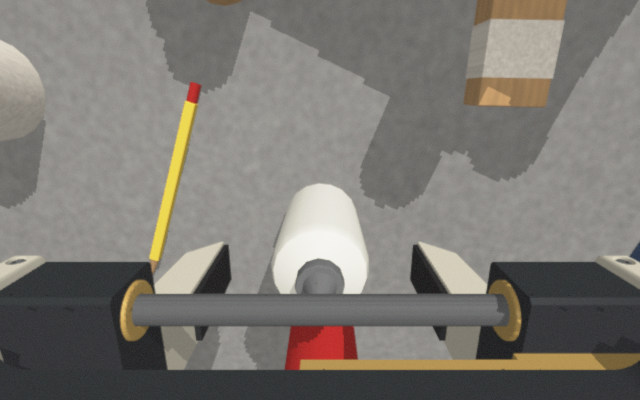

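>>> send_rows --commands '[[[0.002,-0.004,0,0,0.09],[0,0,0,0,0.04],[0,0,0,0,0.04],[0,0,0,0,0.04],[0,0,0,0,0.04],[0,0,0,0,0.04],[0,0,0,0,0.04]]]'

```text
time: 3.47
tool_pos: [599.5, 292.3, 59.2]
tcp_rot: [-0.863, 1.567, -0.444]
contact_force: [-0.8, 0.2, -0.7]
grip_width: 54.5
```

Run:
```python
from h import *
plan(620,-92,160,25)
wshot('w4')
```

```text
t 3.47 pos [599.5 292.3  59.2] jaw 24.0 F [-0.8  0.2 -0.7] g 54.5 q6 -0.08
 down-tilt 0.2 shift [-100.1 -359.6 -137.5]
 turn -1.0 shift after turn [-100.1 -357.2 -143.6]
```

View pics/w4.png

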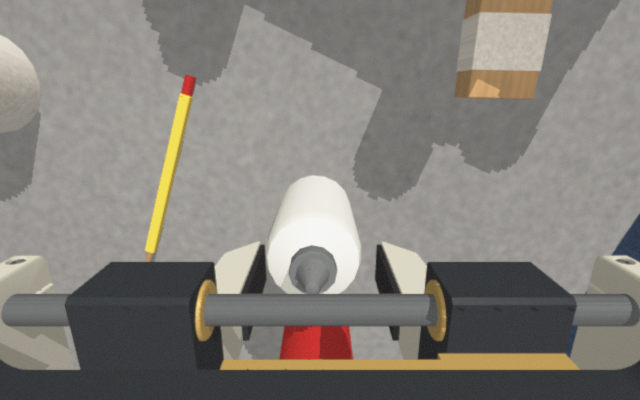

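>>> send_rows --commands '[[[0.007,0,-0.003,0,0.056],[0,0,0,0,0.04],[0,0,0,0,0.04],[0,0,0,0,0.04]]]'

```text
time: 3.85
tool_pos: [597.0, 291.1, 53.7]
tcp_rot: [-0.66, 1.566, -0.241]
contact_force: [-1.5, -0.6, -0.1]
grip_width: 45.7
```

Run:
```python
from h import *
plan(620,-92,160,25)
```

```text
t 3.85 pos [597.  291.1  53.7] jaw 24.0 F [-1.5 -0.6 -0.1] g 45.7 q6 -0.08
 down-tilt 0.27 shift [-105.8 -359.6 -134.7]
 turn -1.0 shift after turn [-105.8 -357.3 -140.7]
```

Run:
```python
from h import *
wshot('w5');plan(620,-92,160,25)
```

```text
t 3.90 pos [597.1 291.1  53.7] jaw 24.0 F [-1.3 -0.2  2.4] g 45.7 q6 -0.08
 down-tilt 0.28 shift [-105.8 -359.6 -134.7]
 turn -1.0 shift after turn [-105.8 -357.2 -140.7]
```

View pics/w5.png

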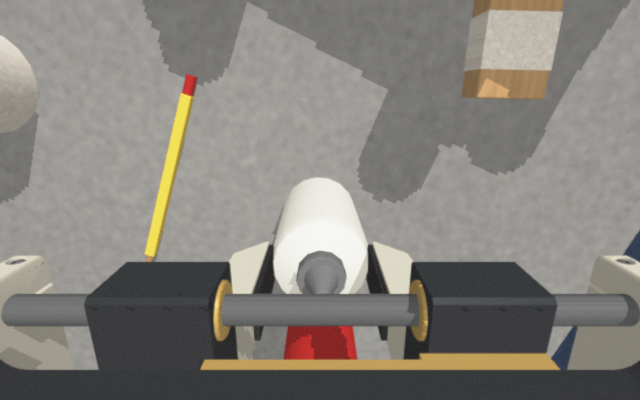

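>>> send_rows --commands '[[[-0.02,0,0,0,0.04],[-0.035,0,0,0,0.04],[-0.04,0,0,0,0.04],[-0.04,0,0,0,0.04],[0,-0.02,-0.008,0,0.04],[0,-0.034,-0.013,0,0.04],[0,-0.034,-0.013,0,0.04],[0,-0.034,-0.013,0,0.04],[0,-0.034,-0.013,0,0.04],[0,-0.034,-0.013,0,0.04]]]'

```text
time: 4.73
tool_pos: [606.3, 89.8, 189.6]
tcp_rot: [-2.778, 1.57, -2.345]
contact_force: [0.5, 0.7, -1.4]
grip_width: 45.4
```

Run:
```python
from h import *
plan(620,-91,150,25)
```

```text
t 4.73 pos [606.3  89.8 189.6] jaw 24.8 F [ 0.5  0.7 -1.4] g 45.4 q6 -0.41
 down-tilt 0.03 shift [  39.6 -169.9  -63.4]
 turn -0.2 shift after turn [  39.6 -169.7  -64. ]
```

>>> send_rows --commands '[[[0.005,-0.034,-0.013,0,0.04],[0.005,-0.034,-0.013,0,0.04],[0.005,-0.034,-0.013,0,0.04],[0.005,-0.034,-0.013,0,0.04],[0.005,-0.02,-0.007,0,0.04],[0,-0.008,-0.003,0,0.04],[0,0,0,0,0.04]]]'

```text
time: 5.32
tool_pos: [618.0, -101.4, 161.0]
tcp_rot: [-2.782, 1.569, -2.356]
contact_force: [0.8, 0.2, -1.9]
grip_width: 46.0
```

Run:
```python
from h import *
import cv2
from plant import optics
plan(620,-91,150,25)
for n in('top','scene'): cv2.imwrite(f'pics/{n}1.png',optics.capture(n)['color'])
wshot('w6')
crop('top1',280,110,130,110,6,'c1');crop('scene1',190,90,190,150,4,'s1')
```

```text
t 5.32 pos [ 618.  -101.4  161. ] jaw 24.4 F [ 0.8  0.2 -1.9] g 46.0 q6 -0.71
 down-tilt 0.13 shift [11.   8.7  6.2]
 turn -0.6 shift after turn [11.   8.6  6.3]
```

View pics/c1.png

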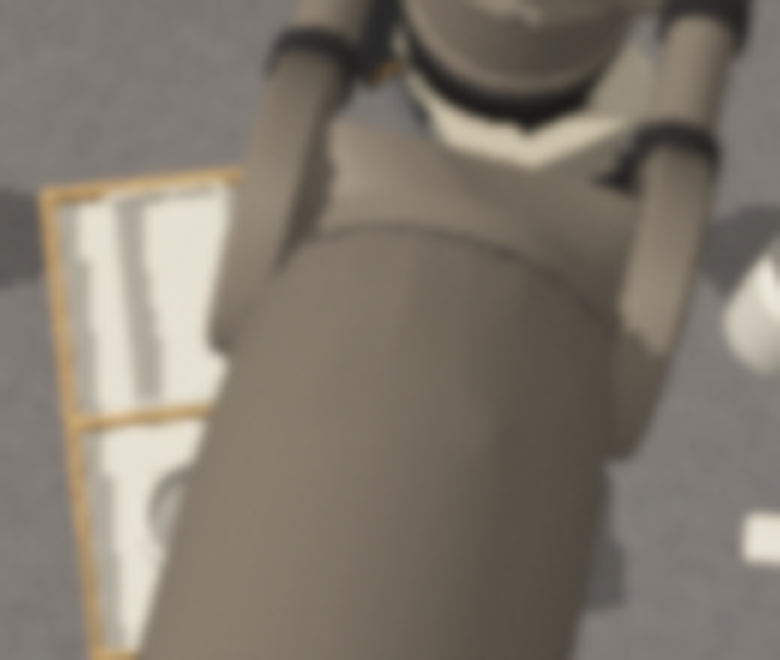

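View pics/s1.png

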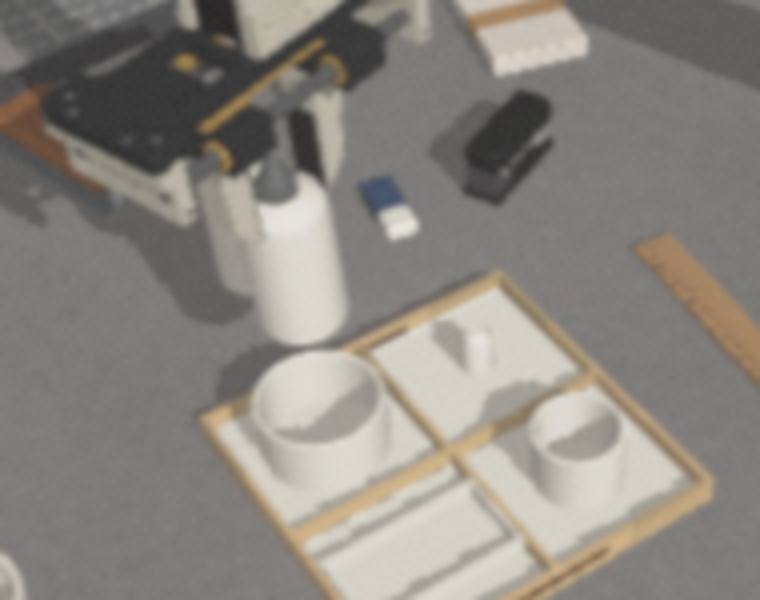

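View pics/w6.png

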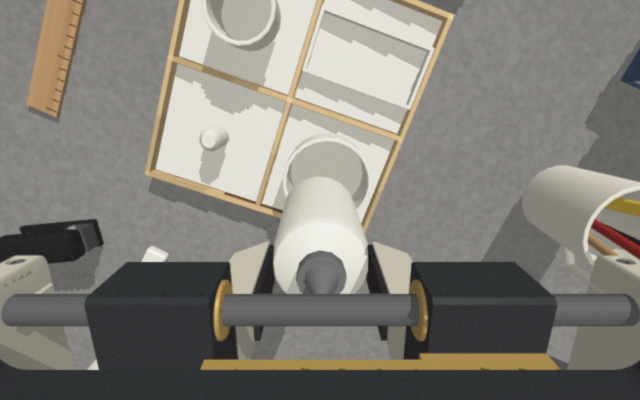

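Run:
```python
from h import *
crop('w6',140,0,320,220,2.5,'w6c')
```

```text
(no output)
```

View pics/w6c.png

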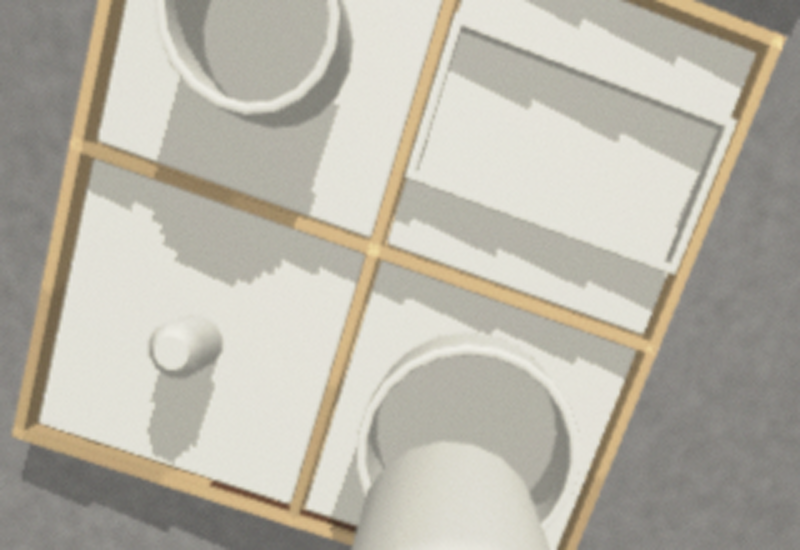

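Run:
```python
from h import *
from scipy.optimize import least_squares
np.set_printoptions(precision=1,suppress=True)
M=np.load('pics/w6.npy')
f=lambda p:full(p,2.5,140,0)
P=[((374,250),(0,0)),((780,40),(110,110)),((78,146),(-108,0)),((20,436),(-110,-110)),((653,344),(108,0)),((298,512),(0,-108))]
W=np.array([back('wrist',f(p),18,M) for p,_ in P]);C=np.array([c for _,c in P])
def tr(v,c): a=v[2];return np.array([v[0]+c[:,0]*np.cos(a)-c[:,1]*np.sin(a),v[1]+c[:,0]*np.sin(a)+c[:,1]*np.cos(a)]).T
s=least_squares(lambda v:(tr(v,C)-W).ravel(),[560,-44,.1]);print(s.x,np.degrees(s.x[2]));print(tr(s.x,C)-W)
print('bays wide,narrow,spin,bin',tr(s.x,np.array([[54,-54],[-54,54],[-54,-54],[54,54]])))
print('spin',back('wrist',f((172,350)),41,M),'bin',back('wrist',f((567,150)),19,M),'wide',back('wrist',f((468,442)),50,M))
# bottle bottom position: grip center
print('narrow',back('wrist',f((250,20)),50,M))
```

```text
[562.1 -41.2   0.1] 5.910351396292814
[[ 0.2  0.9]
 [ 0.9  3. ]
 [-0.3  0.4]
 [-1.6 -1.1]
 [ 0.9  0.1]
 [-0.1 -3.4]]
bays wide,narrow,spin,bin [[ 621.4  -89.3]
 [ 502.9    7. ]
 [ 514.  -100.5]
 [ 610.3   18.1]]
spin [ 513.2 -100.2] bin [609.7  16.1] wide [618.5 -85.5]
narrow [504.2   5.3]
```

Run:
```python
from h import *
plan(621,-92.5,122)
```

```text
t 5.47 pos [618.2 -98.  161.6] jaw 24.6 F [-0.1  0.6 -1.9] g 45.6 q6 -0.71
 down-tilt 0.07 shift [39.6  3.8  4.9]
```

>>> send_rows --commands '[[[0,0.004,0.005,0,0.04],[0.02,0,0,0,0.04],[0.02,0,0,0,0.04],[0,0,0,0,0.04]]]'

```text
time: 5.8
tool_pos: [623.6, -83.6, 123.8]
tcp_rot: [-0.453, 1.566, -0.016]
contact_force: [-1.1, 0.0, -2.0]
grip_width: 45.7
```

Run:
```python
from h import *
import cv2
from plant import optics
plan(621,-92.5,122)
cv2.imwrite(f'pics/scene2.png',optics.capture('scene')['color'])
wshot('w7')
plan(621,-92.5,65)
crop('scene2',210,120,120,100,6,'s2')
```

```text
t 5.80 pos [623.6 -83.6 123.8] jaw 25.0 F [-1.1  0.  -2. ] g 45.7 q6 -0.69
 down-tilt 0.29 shift [ 1.8 -7.  -6.1]
t 5.90 pos [625.2 -84.4 127.2] jaw 25.0 F [ 0.7 -0.5 -1.1] g 45.7 q6 -0.69
 down-tilt 0.56 shift [62.1 -5.3 -7.8]
```

View pics/s2.png

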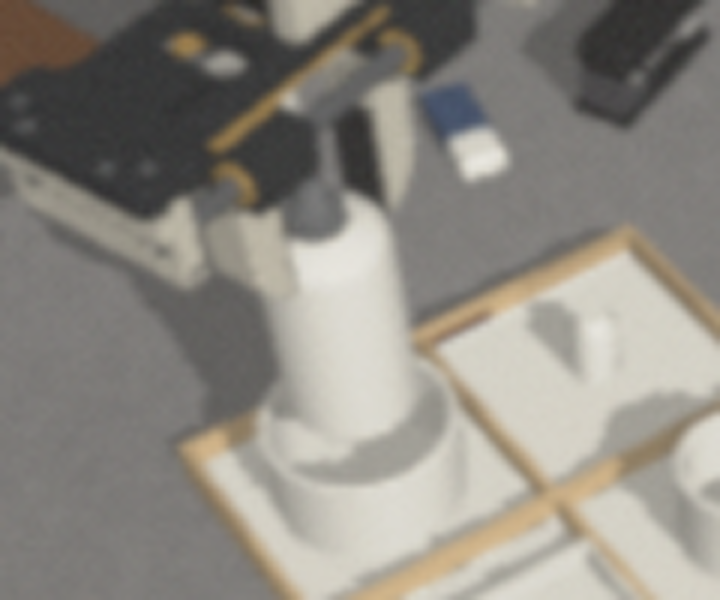

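View pics/w7.png

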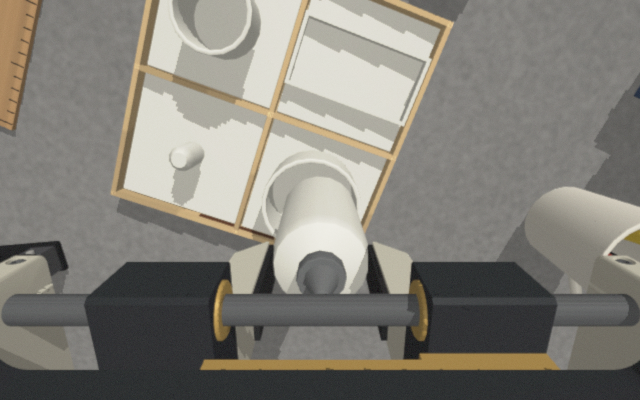

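>>> send_rows --commands '[[[0,-0.005,-0.007,0,0.04],[0,0,0,0,0.04],[0,0,0,0,0.04]]]'

```text
time: 6.15
tool_pos: [622.5, -90.9, 130.9]
tcp_rot: [-0.621, 1.556, -0.182]
contact_force: [0.1, 0.0, -1.4]
grip_width: 45.9
```

Run:
```python
from h import *
plan(621,-92.5,62.5)
wshot('w8')
crop('w8',220,110,200,190,3,'w8c')
plan(621,-92.5,62.5)
M=np.load('pics/w8.npy');print(proj('wrist',[621.4,-89,50],M))
```

```text
t 6.15 pos [622.5 -90.9 130.9] jaw 25.2 F [ 0.1  0.  -1.4] g 45.9 q6 -0.71
 down-tilt 0.86 shift [68.4 -0.2 -2.9]
t 6.20 pos [622.6 -91.2 131.1] jaw 25.2 F [ 0.8 -0.3 -1.6] g 46.2 q6 -0.71
 down-tilt 0.88 shift [68.6  0.1 -2.8]
[318.13124748 196.40565544]
```

View pics/w8c.png

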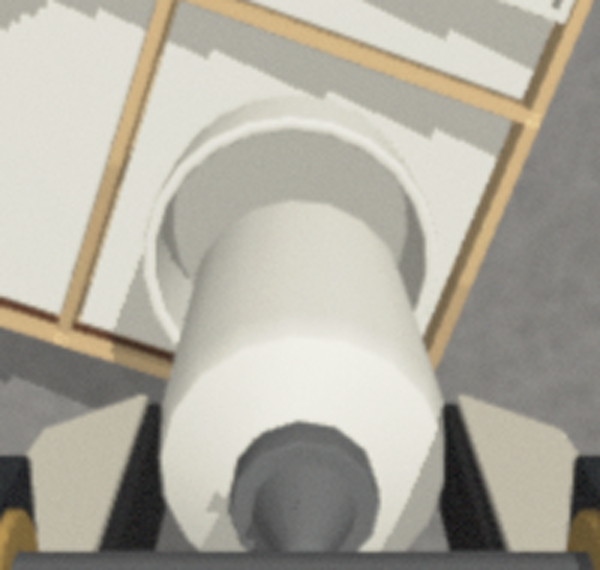

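>>> send_rows --commands '[[[0.02,0,-0.002,0,0.04],[0.02,0,0,0,0.04],[0.015,0,0,0,0.04],[0.005,0,0,0,0.04]]]'

```text
time: 6.53
tool_pos: [625.1, -93.9, 75.0]
tcp_rot: [-0.662, 1.544, -0.224]
contact_force: [-0.9, -0.5, -3.0]
grip_width: 45.8
```

Run:
```python
from h import *
plan(621,-92.5,62.5)
wshot('w9')
```

```text
t 6.53 pos [625.1 -93.9  75. ] jaw 25.1 F [-0.9 -0.5 -3. ] g 45.8 q6 -0.71
 down-tilt 1.53 shift [12.3  3.2 -3.4]
```

View pics/w9.png

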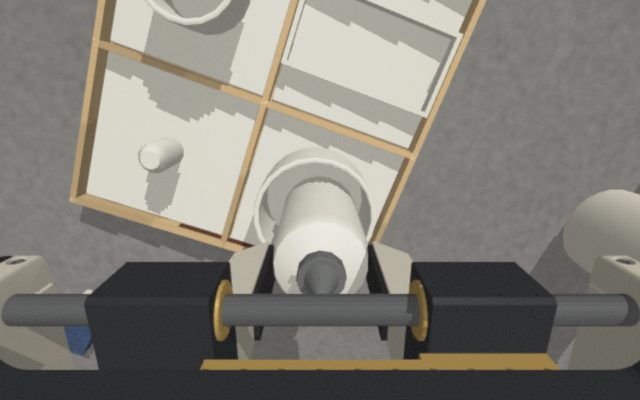

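>>> send_rows --commands '[[[0.006,0.001,-0.002,0,0.04],[0.004,0,0,0,0.04],[0.002,0,0,0,0.04]]]'

```text
time: 6.83
tool_pos: [624.4, -94.5, 64.4]
tcp_rot: [-0.664, 1.541, -0.227]
contact_force: [-0.2, 0.3, -1.9]
grip_width: 45.6
```

Run:
```python
from h import *
plan(621,-92.5,62.5)
```

```text
t 6.83 pos [624.4 -94.5  64.4] jaw 25.1 F [-0.2  0.3 -1.9] g 45.6 q6 -0.71
 down-tilt 1.71 shift [ 1.8  3.3 -2.2]
```

>>> send_rows --commands '[[[0.002,0.002,-0.001,0,0.04],[0.002,0,0,0,0.04]]]'

```text
time: 7.0
tool_pos: [624.2, -94.0, 62.4]
tcp_rot: [-0.697, 1.536, -0.259]
contact_force: [-1.7, -2.5, 12.0]
grip_width: 46.2
```

Run:
```python
from h import *
plan(621,-92.5,62.5)
```

```text
t 7.00 pos [624.2 -94.   62.4] jaw 25.1 F [-1.7 -2.5 12. ] g 46.2 q6 -0.71
 down-tilt 1.97 shift [-0.2  2.7 -2.2]
```

>>> send_rows --commands '[[[0,0,0,0,0.07],[0,0,0,0,0.08],[0,0,0,0,0.085],[0,0,0,0,0.085]]]'

```text
time: 7.33
tool_pos: [625.7, -94.3, 65.2]
tcp_rot: [-0.697, 1.531, -0.259]
contact_force: [0.9, -0.1, -0.6]
grip_width: 67.9
```

Run:
```python
from h import *
plan(486,-391,180,25)
wshot('w10')
```

```text
t 7.33 pos [625.7 -94.3  65.2] jaw 25.1 F [ 0.9 -0.1 -0.6] g 67.9 q6 -0.71
 down-tilt 2.28 shift [-117.  -212.5 -248.8]
 turn 0.1 shift after turn [-117.  -213.  -248.4]
```

View pics/w10.png

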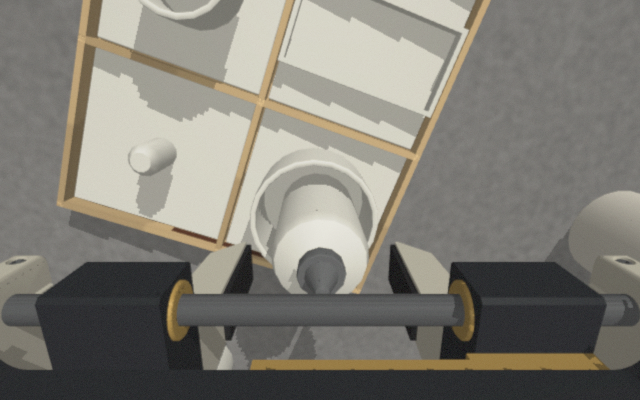

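>>> send_rows --commands '[[[-0.02,0,0,0,0.085],[-0.04,0,0,0,0.085],[-0.04,0,0,0,0.085],[-0.02,0,0,0,0.085],[0,-0.025,-0.029,0,0.085],[0,-0.025,-0.029,0,0.085],[0,-0.025,-0.029,0,0.085],[0,-0.025,-0.029,0,0.085],[0,-0.025,-0.029,0,0.085],[0,-0.025,-0.029,0,0.085]]]'

```text
time: 8.22
tool_pos: [527.9, -301.4, 189.5]
tcp_rot: [-0.66, 1.529, -0.207]
contact_force: [0.9, -0.4, 0.4]
grip_width: 85.0
```

Run:
```python
from h import *
plan(486,-389,180,25)
wshot('w11')
```

```text
t 8.22 pos [ 527.9 -301.4  189.5] jaw 26.0 F [ 0.9 -0.4  0.4] g 85.0 q6 -1.11
 down-tilt 2.37 shift [  8.6 -60.2 -76.3]
 turn 1.0 shift after turn [  8.6 -61.5 -75.2]
```

View pics/w11.png

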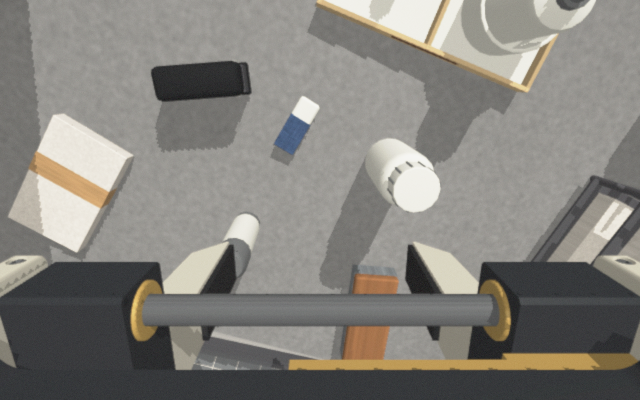

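Run:
```python
from h import *
M=np.load('pics/w11.npy');print(M[:3,:3].round(3))
crop('w11',140,50,130,70,6,'w11s')
```

```text
[[ 0.04  -0.437  0.899]
 [-0.009  0.899  0.438]
 [-0.999 -0.025  0.033]]
```

>>> send_rows --commands '[[[0,-0.02,-0.025,0,0.085],[0,-0.02,-0.025,0,0.085],[0,-0.015,-0.02,0,0.085],[0,-0.004,-0.005,0,0.085]]]'

```text
time: 8.6
tool_pos: [479.6, -399.2, 188.4]
tcp_rot: [-0.756, 1.53, -0.312]
contact_force: [0.2, 0.1, 0.9]
grip_width: 84.8
```

Run:
```python
from h import *
plan(486,-389,180,25)
wshot('w12')
crop('w12',260,110,120,120,5,'w12c')
M=np.load('pics/w12.npy');print(M[:3,:3].round(3));print(proj('wrist',[486,-389,100],M))
```

```text
t 8.60 pos [ 479.6 -399.2  188.4] jaw 25.5 F [0.2 0.1 0.9] g 84.8 q6 -1.28
 down-tilt 2.34 shift [8.5 6.7 9.9]
 turn 0.5 shift after turn [8.5 6.8 9.9]
[[ 0.039 -0.43   0.902]
 [-0.013  0.903  0.43 ]
 [-0.999 -0.028  0.03 ]]
[329.10569706 186.50391312]
```

View pics/w12c.png

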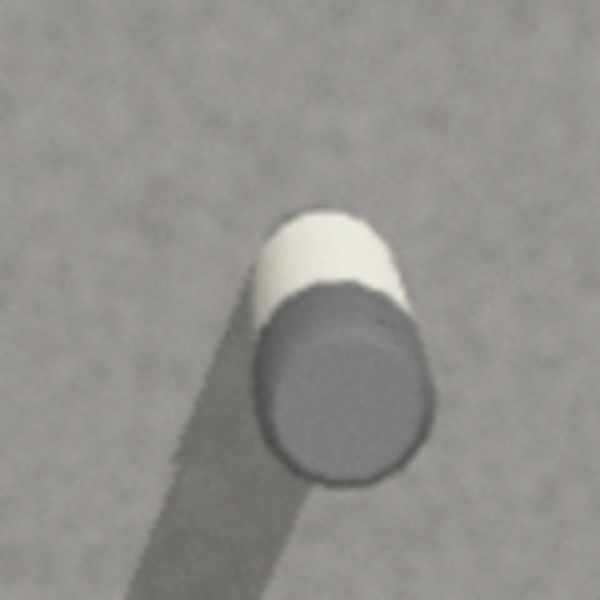

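View pics/w11s.png

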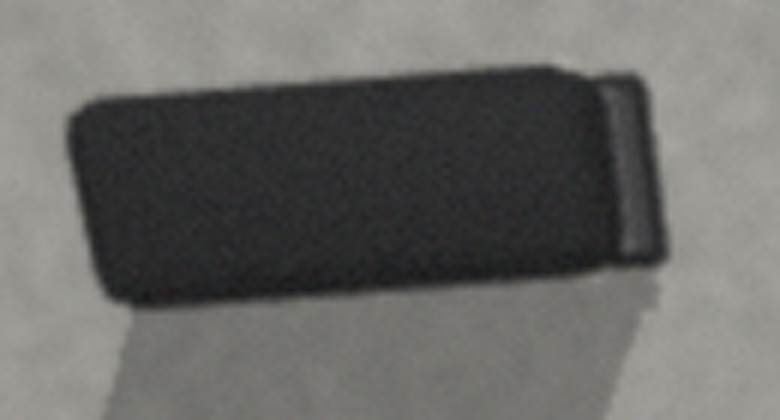

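Run:
```python
from h import *
M=np.load('pics/w12.npy');print('stick',back('wrist',full((347,410),5,260,110),100,M))
p=back('wrist',full((325,212),5,260,110),0,M);print('foot far edge',p)
M=np.load('pics/w11.npy');f=lambda q:full(q,6,140,50)
q=[back('wrist',f(c),44,M) for c in[(70,112),(600,68),(612,268),(108,303)]]
print(np.array(q),np.mean(q,0));
b=[back('wrist',f(c),3,M) for c in[(645,80),(665,262)]];print(b)
```

```text
stick [ 487.79415062 -392.8816191 ]
foot far edge [ 482.68015488 -380.92328297]
[[ 359.23350108 -275.24668485]
 [ 424.85606268 -236.63194183]
 [ 436.66552728 -261.44242857]
 [ 372.13868242 -298.25995724]] [ 398.22344336 -267.89525312]
[array([ 424.46289423, -236.39385157]), array([ 438.08829298, -261.093328  ])]
```

Run:
```python
from h import *
plan(489,-393,56,25)
```

```text
t 8.65 pos [ 479.8 -399.   188.4] jaw 25.5 F [-0.8 -0.9 -0.7] g 84.8 q6 -1.28
 down-tilt 2.35 shift [132.6   5.1   6.9]
 turn 0.5 shift after turn [132.6   5.2   6.8]
```

>>> send_rows --commands '[[[0,0.005,0.007,0,0.08],[0.03,0,0,0,0.08],[0.03,0,0,0,0.08],[0.03,0,0,0,0.08],[0.015,0,0,0,0.08]]]'

```text
time: 9.07
tool_pos: [495.7, -387.4, 86.2]
tcp_rot: [-0.796, 1.518, -0.349]
contact_force: [0.7, 0.8, -0.4]
grip_width: 80.2
```

Run:
```python
from h import *
plan(489,-393,57,25)
wshot('w13')
```

```text
t 9.07 pos [ 495.7 -387.4   86.2] jaw 25.6 F [ 0.7  0.8 -0.4] g 80.2 q6 -1.26
 down-tilt 3.02 shift [28.9 -1.1 -9.5]
 turn 0.6 shift after turn [28.9 -1.2 -9.5]
```

View pics/w13.png

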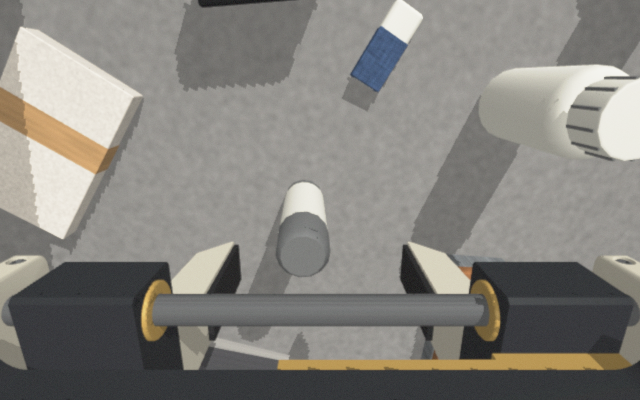

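>>> send_rows --commands '[[[0.005,0,-0.009,0,0.08],[0.022,-0.001,0,0,0.075],[0,0,0,0,0.02],[0,0,0,0,0.02],[0,0,0,0,0.02],[0,0,0,0,0.02],[0,0,0,0,0.02]]]'

```text
time: 9.7
tool_pos: [493.2, -386.9, 62.3]
tcp_rot: [-0.789, 1.515, -0.335]
contact_force: [-0.0, 0.5, 0.5]
grip_width: 46.5
```

Run:
```python
from h import *
plan(489,-393,57,25)
wshot('w14')
```

```text
t 9.70 pos [ 493.2 -386.9   62.3] jaw 26.1 F [-0.   0.5  0.5] g 46.5 q6 -1.27
 down-tilt 3.17 shift [ 5.2 -3.4 -6.6]
 turn 1.1 shift after turn [ 5.2 -3.5 -6.6]
```

View pics/w14.png

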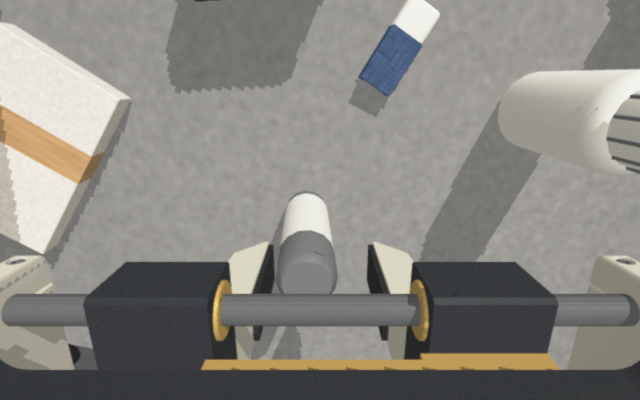

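>>> send_rows --commands '[[[0.006,-0.002,-0.007,0,0.045],[0,0,0,0,0.02],[0,0,0,0,0.02],[0,0,0,0,0.02],[0,0,0,0,0.02]]]'

```text
time: 10.17
tool_pos: [487.9, -393.8, 57.6]
tcp_rot: [-0.818, 1.512, -0.364]
contact_force: [-0.1, 0.4, 1.2]
grip_width: 29.0
```

Run:
```python
from h import *
plan(489,-393,57,25)
wshot('w15')
```

```text
t 10.17 pos [ 487.9 -393.8   57.6] jaw 26.0 F [-0.1  0.4  1.2] g 29.0 q6 -1.29
 down-tilt 3.36 shift [0.7 0.3 1.3]
 turn 1.0 shift after turn [0.7 0.3 1.3]
```

View pics/w15.png

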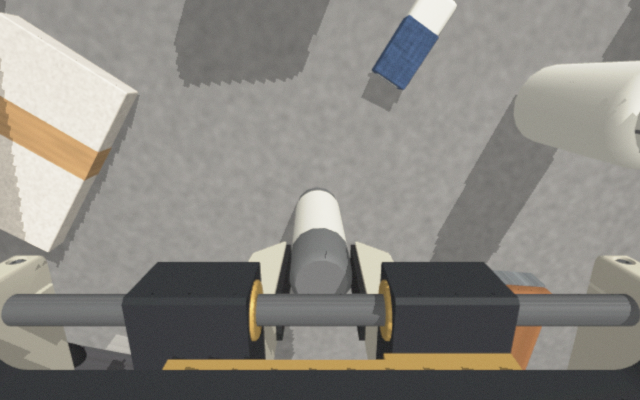

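>>> send_rows --commands '[[[-0.01,0,0,0,0.02],[-0.04,0,0,0,0.02],[-0.04,0,0,0,0.02],[-0.04,0,0,0,0.02]]]'

```text
time: 10.55
tool_pos: [476.6, -386.6, 182.0]
tcp_rot: [-0.562, 1.532, -0.108]
contact_force: [0.8, -1.1, -0.5]
grip_width: 28.6
```

Run:
```python
from h import *
plan(503,7,180,26)
wshot('w16')
```

```text
t 10.55 pos [ 476.6 -386.6  182. ] jaw 26.0 F [ 0.8 -1.1 -0.5] g 28.6 q6 -1.28
 down-tilt 2.25 shift [  1.3 342.2 196.1]
 turn 0.0 shift after turn [  1.3 342.3 196.1]
```

View pics/w16.png

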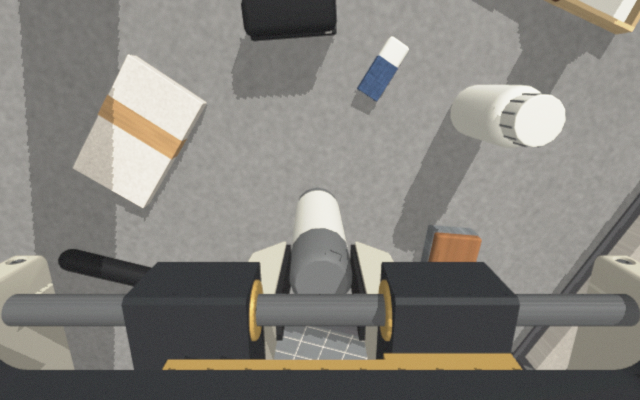

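>>> send_rows --commands '[[[0,0.02,0.01,0,0.02],[0,0.034,0.0195,0,0.02],[0,0.034,0.0195,0,0.02],[0,0.034,0.0195,0,0.02],[0,0.034,0.0195,0,0.02],[0,0.034,0.0195,0,0.02],[0,0.034,0.0195,0,0.02],[0,0.034,0.0195,0,0.02],[0,0.034,0.0195,0,0.02],[0,0.02,0.012,0,0.02]]]'

```text
time: 11.43
tool_pos: [505.7, -25.5, 196.6]
tcp_rot: [-0.883, 1.495, -0.44]
contact_force: [0.6, 0.0, -1.4]
grip_width: 29.3
```

Run:
```python
from h import *
plan(503,7,180,26)
```

```text
t 11.43 pos [505.7 -25.5 196.6] jaw 25.5 F [ 0.6  0.  -1.4] g 29.3 q6 -0.62
 down-tilt 4.37 shift [15.3 31.4 10.8]
 turn -0.5 shift after turn [15.3 31.3 11. ]
```

>>> send_rows --commands '[[[-0.02,0.016,0.005,0,0.02],[-0.04,0.015,0.005,0,0.02],[-0.04,0,0,0,0.02],[-0.04,0,0,0,0.02],[-0.04,0,0,0,0.02]]]'

```text
time: 11.85
tool_pos: [482.9, 22.2, 374.1]
tcp_rot: [-0.95, 1.512, -0.497]
contact_force: [0.3, -0.1, -0.5]
grip_width: 29.0
```

Run:
```python
from h import *
from plant import optics
plan(503,7,180,26)
wshot('w17')
plan(503,7,180,26)
optics.capture('wrist')
plan(503,7,180,26)
```

```text
t 11.85 pos [482.9  22.2 374.1] jaw 26.0 F [ 0.3 -0.1 -0.5] g 29.0 q6 -0.55
 down-tilt 3.35 shift [195.2 -13.2   4.8]
 turn 0.0 shift after turn [195.2 -13.2   4.8]
t 11.90 pos [485.1  22.  383.1] jaw 26.1 F [-1.9 -1.2  5.1] g 28.9 q6 -0.55
 down-tilt 4.14 shift [ 2.041e+02 -1.010e+01  1.000e-01]
 turn 0.1 shift after turn [ 2.041e+02 -1.010e+01  1.000e-01]
t 11.95 pos [485.7  21.7 379.6] jaw 26.0 F [ 0.2 -0.3 -0.8] g 28.8 q6 -0.55
 down-tilt 4.12 shift [ 2.006e+02 -9.700e+00 -1.000e-01]
 turn 0.0 shift after turn [ 2.006e+02 -9.700e+00 -1.000e-01]
```

View pics/w17.png

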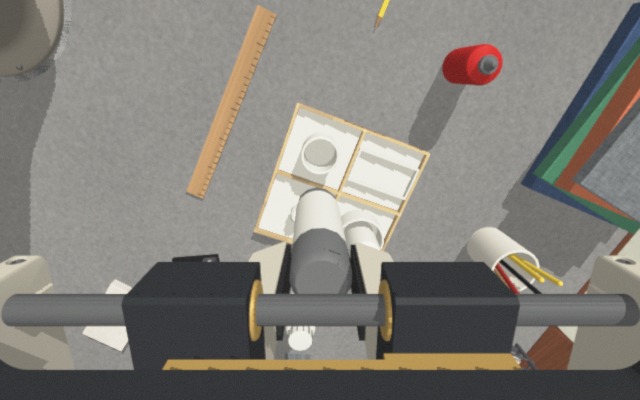

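>>> send_rows --commands '[[[0.04,0,0,0,0.02],[0.04,0,0,0,0.02],[0.04,0,0,0,0.02],[0.04,0,0,0,0.02],[0,0,0,0,0.02],[-0.03,0,0,0,0.02],[-0.04,0,0,0,0.02],[0.005,0,0,0,0.02]]]'

```text
time: 12.62
tool_pos: [491.2, 19.1, 288.0]
tcp_rot: [-0.839, 1.49, -0.385]
contact_force: [-0.2, 0.1, 0.4]
grip_width: 29.2
```

Run:
```python
from h import *
from plant import optics
plan(503,7,180,26)
optics.capture('wrist')
optics.capture('wrist')
plan(503,7,180,26)
```

```text
t 12.62 pos [491.2  19.1 288. ] jaw 26.1 F [-0.2  0.1  0.4] g 29.2 q6 -0.55
 down-tilt 4.61 shift [108.9  -9.6  -0.6]
 turn 0.1 shift after turn [108.9  -9.6  -0.6]
t 12.72 pos [489.   19.2 281.8] jaw 26.0 F [-0.6 -0.6 -0.6] g 29.4 q6 -0.55
 down-tilt 4.12 shift [102.8 -11.5   2.6]
 turn 0.0 shift after turn [102.8 -11.5   2.6]
```

>>> send_rows --commands '[[[-0.04,0,0,0,0.02],[0.04,0,0,0,0.02]]]'

```text
time: 12.88
tool_pos: [492.1, 19.1, 295.2]
tcp_rot: [-0.83, 1.488, -0.377]
contact_force: [2.3, 0.0, 1.3]
grip_width: 29.0
```

Run:
```python
from h import *
from plant import optics
plan(503,7,180,26)
optics.capture('wrist')
optics.capture('wrist')
plan(503,7,180,26)
```

```text
t 12.88 pos [492.1  19.1 295.2] jaw 26.1 F [2.3 0.  1.3] g 29.0 q6 -0.55
 down-tilt 4.76 shift [116.   -8.6  -1.9]
 turn 0.1 shift after turn [116.   -8.6  -1.9]
t 12.98 pos [482.2  19.8 276.8] jaw 26.0 F [-1.6  0.8 -1.9] g 29.1 q6 -0.55
 down-tilt 2.91 shift [ 97.9 -16.4  10.5]
 turn -0.0 shift after turn [ 97.9 -16.4  10.5]
```

>>> send_rows --commands '[[[-0.04,0,0,0,0.02],[0.04,0,0,0,0.02]]]'

```text
time: 13.15
tool_pos: [484.2, 19.8, 289.6]
tcp_rot: [-0.974, 1.515, -0.521]
contact_force: [2.6, -0.7, 1.3]
grip_width: 28.8
```

Run:
```python
from h import *
from plant import optics
optics.capture('wrist')
optics.capture('wrist')
plan(503,7,180,26)
```

```text
t 13.25 pos [474.8  20.4 272.6] jaw 26.0 F [-0.3  0.4 -0.9] g 29.3 q6 -0.55
 down-tilt 1.7 shift [ 93.3 -21.7  19.1]
 turn -0.0 shift after turn [ 93.3 -21.7  19.1]
```

>>> send_rows --commands '[[[-0.04,0,0,0,0.02],[0.04,0,0,0,0.02]]]'

```text
time: 13.42
tool_pos: [477.2, 20.4, 285.6]
tcp_rot: [-1.304, 1.537, -0.851]
contact_force: [2.4, -0.4, 1.8]
grip_width: 28.9
```

Run:
```python
from h import *
from plant import optics
optics.capture('wrist')
wshot('w18')
plan(503,7,180,26)
crop('w18',220,50,220,200,3,'w18c')
```

```text
t 13.52 pos [467.3  21.2 268.7] jaw 25.9 F [-0.3 -0.3 -2.2] g 28.6 q6 -0.55
 down-tilt 1.38 shift [ 88.7 -27.   27.6]
 turn -0.1 shift after turn [ 88.7 -27.   27.5]
```

View pics/w18c.png

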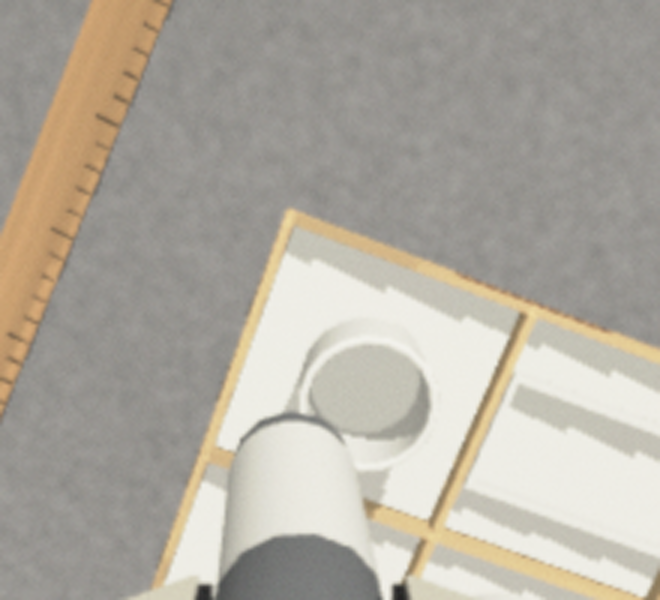

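Run:
```python
from h import *
M=np.load('pics/w18.npy');print(back('wrist',full((367,405),3,220,50),50,M),M[:3,0].round(3))
```

```text
[502.16508069   6.39201761] [-0.004 -0.022 -1.   ]
```

>>> send_rows --commands '[[[0,-0.027,0.027,0,0.02],[0.03,0,0,0,0.02],[0.03,0,0,0,0.02],[0.03,0,0,0,0.02]]]'

```text
time: 13.85
tool_pos: [507.7, 6.1, 185.9]
tcp_rot: [-1.984, 1.548, -1.531]
contact_force: [0.6, -0.8, -2.0]
grip_width: 28.8
```

Run:
```python
from h import *
from plant import optics
import cv2
optics.capture('wrist')
wshot('w19')
plan(503,7,120,26)
cv2.imwrite('pics/scene3.png',optics.capture('scene')['color'])
crop('w19',220,50,220,200,3,'w19c');crop('scene3',260,90,120,110,5,'s3')
M=np.load('pics/w19.npy');print(M[:3,0].round(3))
```

```text
t 13.95 pos [503.5   6.7 182. ] jaw 26.0 F [-0.8 -0.8 -0.5] g 29.1 q6 -0.57
 down-tilt 1.39 shift [62.   1.4  0.9]
 turn -0.0 shift after turn [62.   1.4  0.9]
[-0.011 -0.022 -1.   ]
```

View pics/w19c.png

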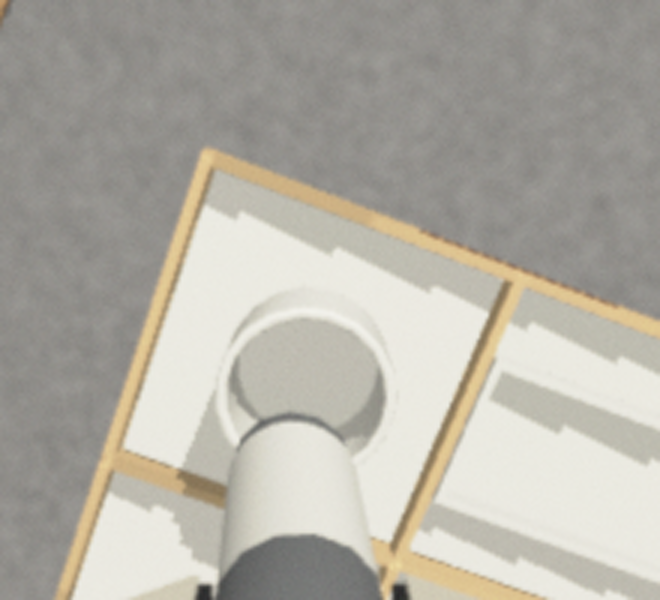

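View pics/s3.png

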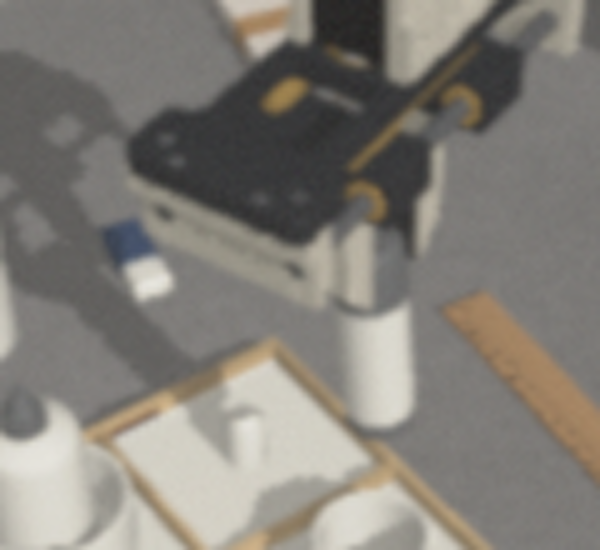

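>>> send_rows --commands '[[[0.03,0.001,0.001,0,0.02],[0.025,0,0,0,0.02],[0.01,0,0,0,0.02]]]'

```text
time: 14.25
tool_pos: [510.9, 6.2, 127.8]
tcp_rot: [-1.718, 1.546, -1.264]
contact_force: [0.2, -1.1, -0.3]
grip_width: 28.8
```

Run:
```python
from h import *
from plant import optics
import cv2
optics.capture('wrist')
wshot('w20')
plan(502.8,6.8,67,26)
cv2.imwrite('pics/scene4.png',optics.capture('scene')['color'])
crop('w20',220,50,220,200,3,'w20c');crop('scene4',260,110,120,110,5,'s4')
M=np.load('pics/w20.npy');print(M[:3,0].round(3))
```

```text
t 14.35 pos [510.8   6.2 128.3] jaw 26.0 F [0.  0.2 0.3] g 29.2 q6 -0.56
 down-tilt 1.41 shift [61.2  5.6 -6.7]
 turn 0.0 shift after turn [61.2  5.6 -6.7]
[ 0.006 -0.024 -1.   ]
```

View pics/w20c.png

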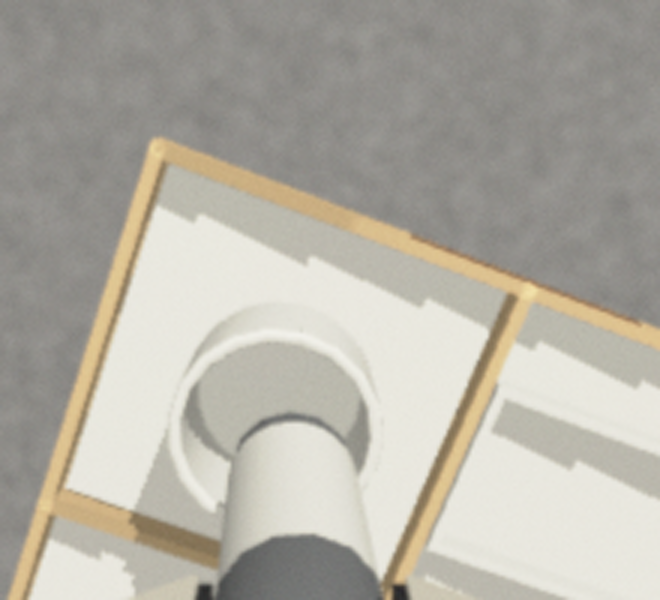

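View pics/s4.png

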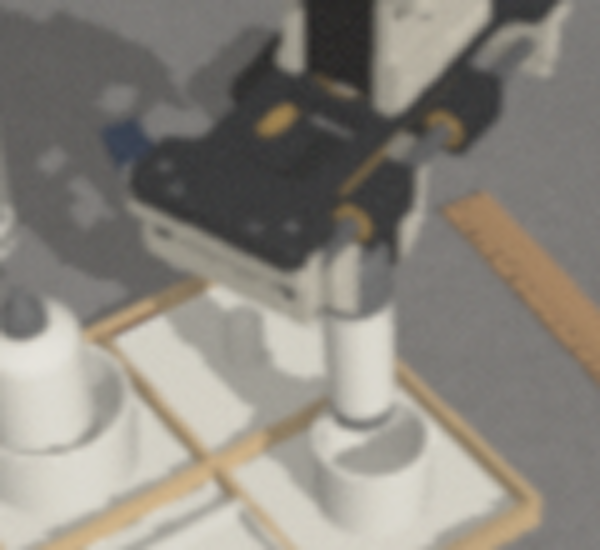

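>>> send_rows --commands '[[[0,0.006,-0.008,0,0.02],[0.012,0,-0.001,0,0.02]]]'

```text
time: 14.57
tool_pos: [503.5, 7.2, 122.2]
tcp_rot: [-1.418, 1.54, -0.964]
contact_force: [0.3, 0.4, -0.7]
grip_width: 29.0
```

Run:
```python
from h import *
from plant import optics
optics.capture('wrist')
wshot('w21')
plan(502.8,6.8,67,26)
crop('w21',220,50,220,200,3,'w21c')
```

```text
t 14.67 pos [502.3   7.  119.8] jaw 26.0 F [-0.6 -0.2 -0.4] g 28.7 q6 -0.56
 down-tilt 1.58 shift [52.7  1.1  0.3]
 turn -0.0 shift after turn [52.7  1.1  0.3]
```

View pics/w21c.png

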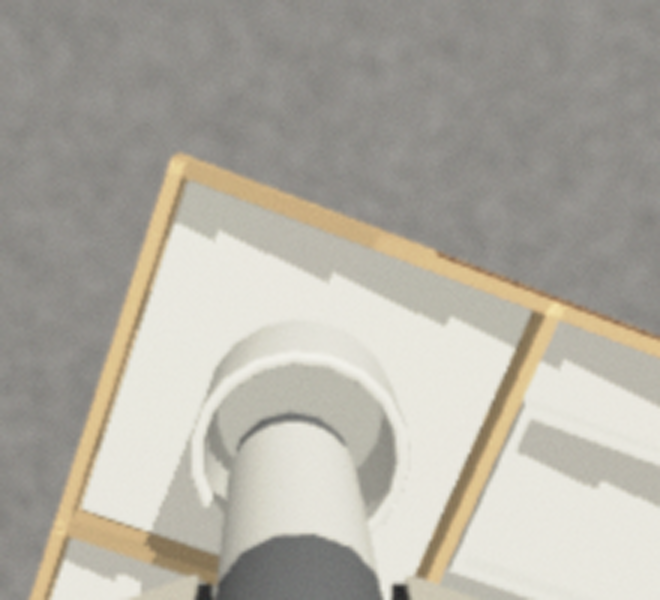

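>>> send_rows --commands '[[[0.018,0.001,-0.002,0,0.02],[0.018,0.001,-0.002,0,0.02],[0.006,0,-0.001,0,0.02]]]'

```text
time: 14.92
tool_pos: [500.2, 5.5, 82.6]
tcp_rot: [-1.306, 1.537, -0.852]
contact_force: [0.3, 0.1, -0.9]
grip_width: 28.9
```

Run:
```python
from h import *
from plant import optics
optics.capture('wrist')
wshot('w22')
plan(502.8,6.8,67,26)
crop('w22',220,50,220,200,3,'w22c')
```

```text
t 15.02 pos [500.6   5.4  83.2] jaw 26.0 F [-0.5 -0.4  0.5] g 29.5 q6 -0.56
 down-tilt 1.96 shift [16.2  0.8  2.4]
 turn 0.0 shift after turn [16.2  0.8  2.4]
```

View pics/w22c.png

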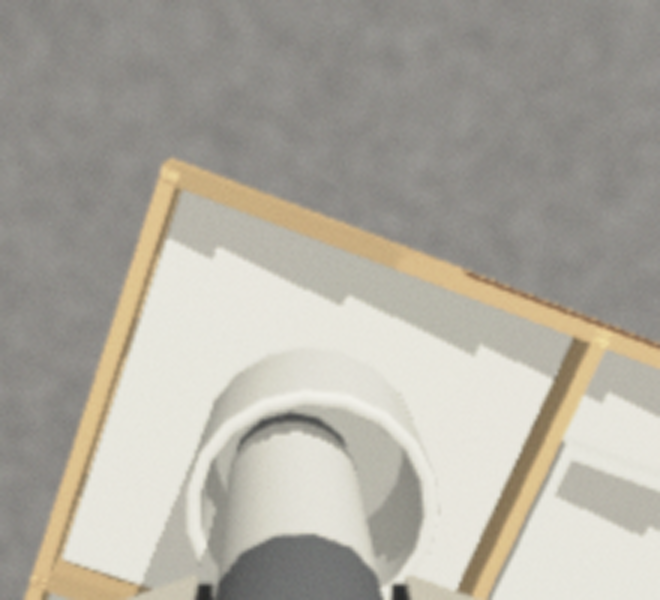

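Inside the pot. Lower the rest.

>>> send_rows --commands '[[[0.008,0,0.002,0,0.02],[0.005,0,0,0,0.02],[0.003,0,0,0,0.02]]]'

```text
time: 15.27
tool_pos: [505.4, 5.7, 69.7]
tcp_rot: [-1.199, 1.532, -0.745]
contact_force: [0.8, 0.1, -1.0]
grip_width: 29.2
```

Run:
```python
from h import *
from plant import optics
plan(502.8,6.8,67,26)
optics.capture('wrist')
plan(502.8,6.8,67,26)
```

```text
t 15.27 pos [505.4   5.7  69.7] jaw 26.0 F [ 0.8  0.1 -1. ] g 29.2 q6 -0.56
 down-tilt 2.23 shift [ 2.6  2.2 -1.9]
 turn 0.0 shift after turn [ 2.6  2.2 -1.9]
t 15.32 pos [505.1   5.7  69.1] jaw 26.0 F [-0.9 -0.  -0.2] g 28.8 q6 -0.56
 down-tilt 2.19 shift [ 2.   2.  -1.6]
 turn 0.0 shift after turn [ 2.   2.  -1.6]
```

>>> send_rows --commands '[[[0.002,0.001,-0.001,0,0.02],[0.002,0,0,0,0.02]]]'

```text
time: 15.48
tool_pos: [505.0, 5.9, 66.4]
tcp_rot: [-1.181, 1.53, -0.727]
contact_force: [-4.8, -0.6, 24.1]
grip_width: 29.2
```

Run:
```python
from h import *
from plant import optics
plan(502.8,6.8,67,26)
optics.capture('wrist')
plan(502.8,6.8,67,26)
```

```text
t 15.48 pos [505.    5.9  66.4] jaw 26.0 F [-4.8 -0.6 24.1] g 29.2 q6 -0.56
 down-tilt 2.32 shift [-0.7  1.7 -1.6]
 turn 0.0 shift after turn [-0.7  1.7 -1.6]
t 15.53 pos [505.    5.8  66.6] jaw 26.0 F [-3.8 -1.1  9.8] g 28.9 q6 -0.56
 down-tilt 2.33 shift [-0.5  1.9 -1.5]
 turn 0.0 shift after turn [-0.5  1.9 -1.5]
```

>>> send_rows --commands '[[[0,0,0,0,0.06],[0,0,0,0,0.06],[0,0,0,0,0.06]]]'

```text
time: 15.78
tool_pos: [505.5, 5.7, 67.6]
tcp_rot: [-1.163, 1.528, -0.709]
contact_force: [0.7, 0.3, -0.0]
grip_width: 44.5
```

Run:
```python
from h import *
wshot('w23')
plan(369,285,180,-25)
```

```text
t 15.83 pos [505.4   5.7  67.5] jaw 26.0 F [1.2 0.5 0.5] g 48.6 q6 -0.56
 down-tilt 2.42 shift [-124.4  306.3    1.8]
 turn 51.0 shift after turn [-124.4  194.1 -237. ]
```

View pics/w23.png

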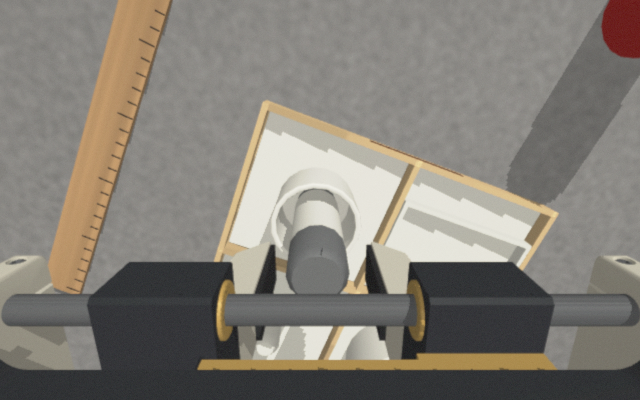

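>>> send_rows --commands '[[[-0.02,0,0,0,0.06],[-0.04,0,0,0,0.06],[-0.04,0,0,0,0.085],[-0.04,0,0,-7,0.085],[0,0,0,-7,0.085],[0,0,0,-7,0.085],[0,0,0,-4,0.085]]]'

```text
time: 16.42
tool_pos: [500.0, 10.0, 213.0]
tcp_rot: [-1.657, 1.532, -0.753]
contact_force: [0.2, -1.3, 0.4]
grip_width: 84.1
```

Run:
```python
from h import *
from plant import optics
optics.capture('wrist')
plan(369,285,150,51)
```

```text
t 16.47 pos [499.7  10.  212.6] jaw 51.9 F [0.5 0.6 0.1] g 84.4 q6 -1.02
 down-tilt 2.18 shift [ 51.7 274.6 136.1]
 turn 0.9 shift after turn [ 51.7 276.8 131.6]
```

>>> send_rows --commands '[[[0,0.034,0.017,0,0.085],[0,0.034,0.017,0,0.085],[0.005,0.034,0.017,0,0.085],[0.005,0.034,0.017,0,0.085],[0.005,0.034,0.017,0,0.085],[0.005,0.034,0.017,0,0.085],[0.005,0.034,0.017,0,0.085],[0.005,0.02,0.01,0,0.085],[0,0.01,0.005,0,0.085]]]'

```text
time: 17.22
tool_pos: [370.2, 287.9, 167.0]
tcp_rot: [-1.711, 1.532, -0.833]
contact_force: [-0.6, -1.0, -0.2]
grip_width: 85.1
```

Run:
```python
from h import *
from plant import optics
optics.capture('wrist')
plan(369,285,150,51)
wshot('w24')
M=np.load('pics/w24.npy');print(M[:3,0].round(3),proj('wrist',[369,285,38],M))
```

```text
t 17.27 pos [369.7 288.9 167.2] jaw 50.3 F [-2.   1.  -0.6] g 85.1 q6 -0.33
 down-tilt 2.19 shift [17.3 -1.3 -3.4]
 turn -0.7 shift after turn [17.3 -1.2 -3.4]
[ 0.026 -0.028 -0.999] [316.63714523 181.48628441]
```

View pics/w24.png

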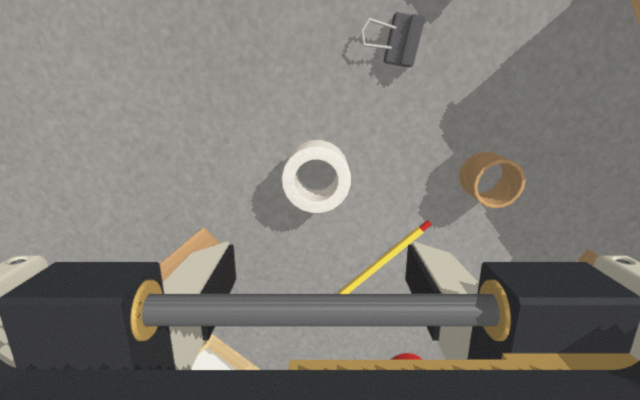

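Run:
```python
from h import *
M=np.load('pics/w24.npy');p=back('wrist',(316.5,178.3),38,M);print(p);plan(*p,60);plan(*p,10)
```

```text
[366.59649747 286.84630998]
t 17.32 pos [370.9 287.4 167.6] jaw 50.4 F [ 0.3 -0.6  0.4] g 84.8 q6 -0.34
 down-tilt 2.26 shift [107.4   7.1  -2.7]
t 17.32 pos [370.9 287.4 167.6] jaw 50.4 F [ 0.3 -0.6  0.4] g 84.8 q6 -0.34
 down-tilt 2.26 shift [157.4   9.1  -2.4]
```

>>> send_rows --commands '[[[0.01,0.006,-0.004,0,0.09],[0.03,0.002,-0.001,0,0.09],[0.03,0.002,-0.001,0,0.09],[0.03,0.002,-0.001,0,0.09],[0.003,0,0,0,0.09]]]'

```text
time: 17.73
tool_pos: [363.7, 285.8, 63.3]
tcp_rot: [-1.514, 1.527, -0.642]
contact_force: [-1.6, -0.6, -1.4]
grip_width: 90.0
```

Run:
```python
from h import *
from plant import optics
optics.capture('wrist')
plan(367,286.8,11,51)
wshot('w25')
M=np.load('pics/w25.npy');print(M[:3,0].round(3),proj('wrist',[367,286.8,38],M))
```

```text
t 17.78 pos [364.7 286.3  64.8] jaw 50.0 F [0.6 0.3 0.1] g 89.8 q6 -0.31
 down-tilt 2.53 shift [53.9  0.9  1.6]
 turn -1.0 shift after turn [53.9  0.9  1.6]
[ 0.036 -0.025 -0.999] [322.15090026 224.94677405]
```

View pics/w25.png

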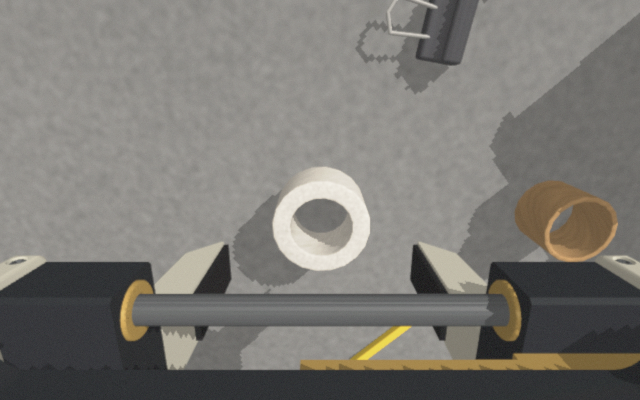

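>>> send_rows --commands '[[[0.02,0.001,0.001,0,0.09],[0.02,0,0,0,0.09],[0.012,0,0,0,0.09]]]'

```text
time: 18.08
tool_pos: [375.1, 289.8, 21.0]
tcp_rot: [-1.165, 1.516, -0.296]
contact_force: [-0.0, 0.8, -0.1]
grip_width: 90.0
```

Run:
```python
from h import *
wshot('w26')
plan(367,286.8,11,51)
```

```text
t 18.13 pos [374.6 289.4  19.7] jaw 49.8 F [-0.6 -1.  -1.4] g 90.0 q6 -0.30
 down-tilt 3.07 shift [ 8.4  4.5 -7.1]
 turn -1.2 shift after turn [ 8.4  4.7 -7. ]
```

View pics/w26.png

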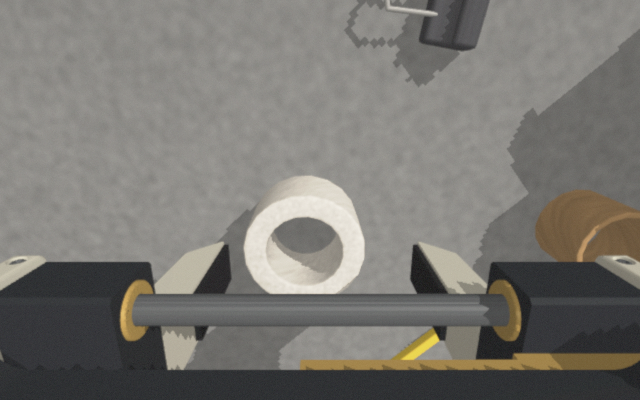

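>>> send_rows --commands '[[[0.003,0.005,-0.008,0,0.09],[0.006,0,0,0,0.08],[0,0,0,0,0.05],[0,0,0,0,0.05]]]'

```text
time: 18.47
tool_pos: [368.8, 287.1, 14.4]
tcp_rot: [-1.103, 1.512, -0.236]
contact_force: [-0.4, -0.4, 0.1]
grip_width: 74.7
```

Run:
```python
from h import *
wshot('w27')
plan(367,286.8,11,51)
```

```text
t 18.52 pos [369.  287.2  14.5] jaw 49.7 F [ 0.1 -0.4 -0.2] g 71.0 q6 -0.29
 down-tilt 3.39 shift [ 3.4  1.4 -1.7]
 turn -1.3 shift after turn [ 3.4  1.5 -1.7]
```

View pics/w27.png

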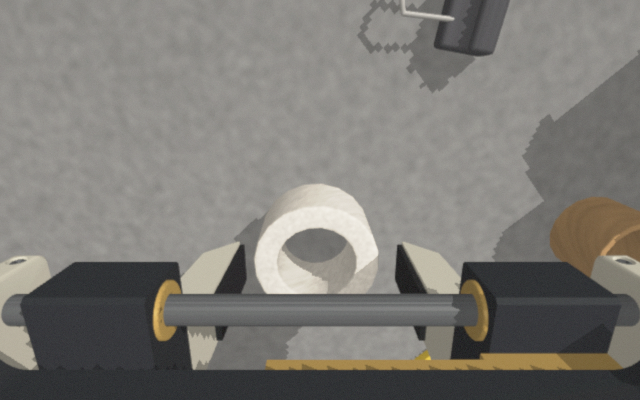

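>>> send_rows --commands '[[[0.002,0.001,-0.002,0,0.05],[0,0,0,0,0.05],[0,0,0,0,0.05]]]'

```text
time: 18.77
tool_pos: [367.9, 286.9, 13.8]
tcp_rot: [-1.064, 1.509, -0.198]
contact_force: [-0.4, -0.3, 0.2]
grip_width: 52.5
```

Run:
```python
from h import *
from plant import optics
plan(367,286.8,11,51)
optics.capture('wrist')
plan(367,286.8,11,51)
```

```text
t 18.77 pos [367.9 286.9  13.8] jaw 49.7 F [-0.4 -0.3  0.2] g 52.5 q6 -0.29
 down-tilt 3.52 shift [ 2.7  0.8 -0.7]
 turn -1.3 shift after turn [ 2.7  0.8 -0.7]
t 18.82 pos [367.8 286.8  13.7] jaw 49.7 F [ 0.1  0.5 -0.1] g 51.1 q6 -0.29
 down-tilt 3.51 shift [ 2.7  0.7 -0.6]
 turn -1.3 shift after turn [ 2.7  0.7 -0.5]
```

Run:
```python
from h import *
wshot('w28')
plan(367,286.8,11,51)
from plant import optics
import cv2
s=optics.capture('scene')['color'];cv2.imwrite('pics/scene5.png',s);crop('scene5',390,190,130,110,6,'s5')
```

```text
t 18.87 pos [367.8 286.8  13.6] jaw 49.7 F [ 0.3 -0.9 -0.4] g 50.7 q6 -0.29
 down-tilt 3.5 shift [ 2.6  0.7 -0.6]
 turn -1.3 shift after turn [ 2.6  0.7 -0.5]
```

View pics/w28.png

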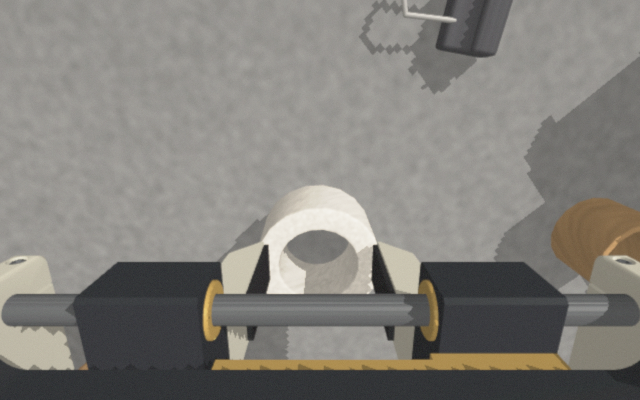

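View pics/s5.png

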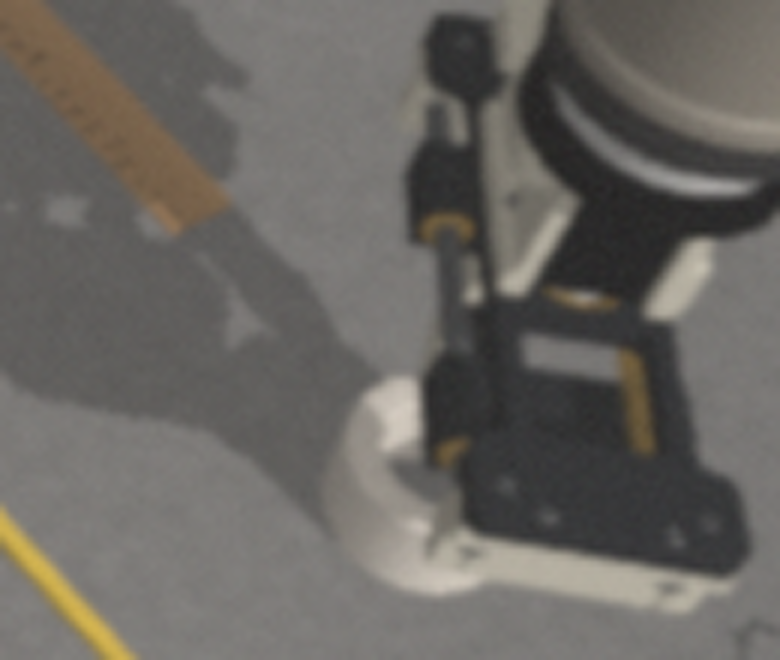

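>>> send_rows --commands '[[[-0.01,0,0,0,0.045],[-0.02,0,0,0,0.045],[-0.03,0,0,0,0.045]]]'

```text
time: 19.17
tool_pos: [360.8, 285.3, 70.0]
tcp_rot: [-1.226, 1.518, -0.36]
contact_force: [0.4, -0.4, -0.8]
grip_width: 45.0
```

Run:
```python
from h import *
from plant import optics
optics.capture('wrist')
wshot('w29')
plan(513.5,-100.3,180,51)
import cv2
s=optics.capture('scene')['color'];cv2.imwrite('pics/scene6.png',s);crop('scene6',390,170,130,110,6,'s6')
```

```text
t 19.27 pos [364.3 287.7  74.4] jaw 49.7 F [0.7 0.7 0.6] g 44.9 q6 -0.30
 down-tilt 3.47 shift [ -91.7 -370.2 -196.2]
 turn -1.3 shift after turn [ -91.7 -365.6 -204.6]
```

View pics/w29.png

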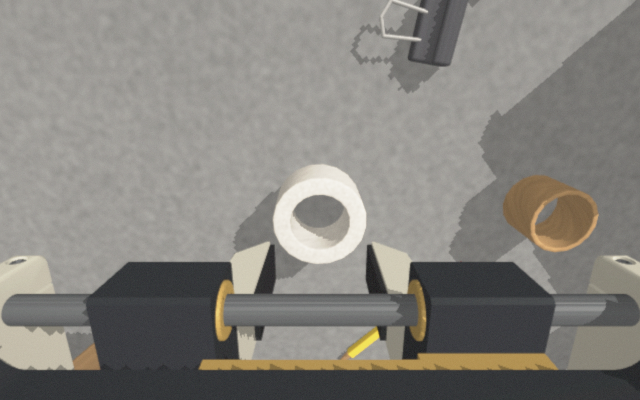

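View pics/s6.png

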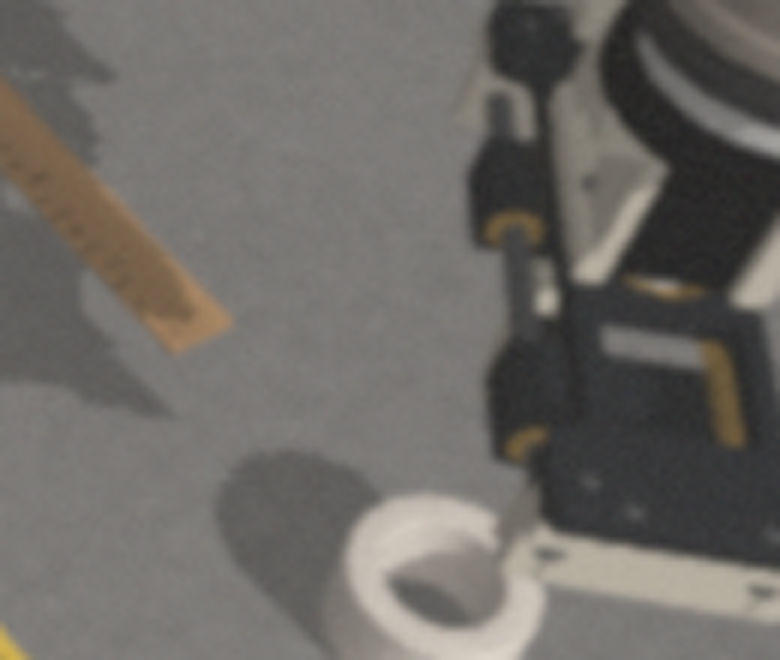

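Run:
```python
from h import *
import cv2
M=np.load('pics/w29.npy')
im=cv2.imread('pics/scene6.png');
k=6;x0,y0=400,180
big=cv2.resize(im[y0:y0+100,x0:x0+120],None,fx=k,fy=k,interpolation=cv2.INTER_CUBIC)
for xx,c in((0,(0,0,255)),(-19,(0,255,0)),(-40,(255,0,0))):
  for s in(-23,23):
    for y in(-9.5,9.5):
      p=proj('scene',(M@[xx,y,s,1])[:3]);cv2.circle(big,(int((p[0]-x0+.5)*k),int((p[1]-y0+.5)*k)),4,c,-1)
cv2.imwrite('pics/ov1.png',big)
w=cv2.imread('pics/w29.png')
for xx,c in((0,(0,0,255)),(-19,(0,255,0)),(-40,(255,0,0))):
  for s in(-22.5,22.5):
    for y in(-9.5,9.5):
      p=proj('wrist',(M@[xx,y,s,1])[:3],M);cv2.circle(w,(int(p[0]),int(p[1])),2,c,-1)
cv2.imwrite('pics/ov2.png',cv2.resize(w[180:380,200:440],None,fx=3,fy=3))
```

```text
(no output)
```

View pics/ov1.png

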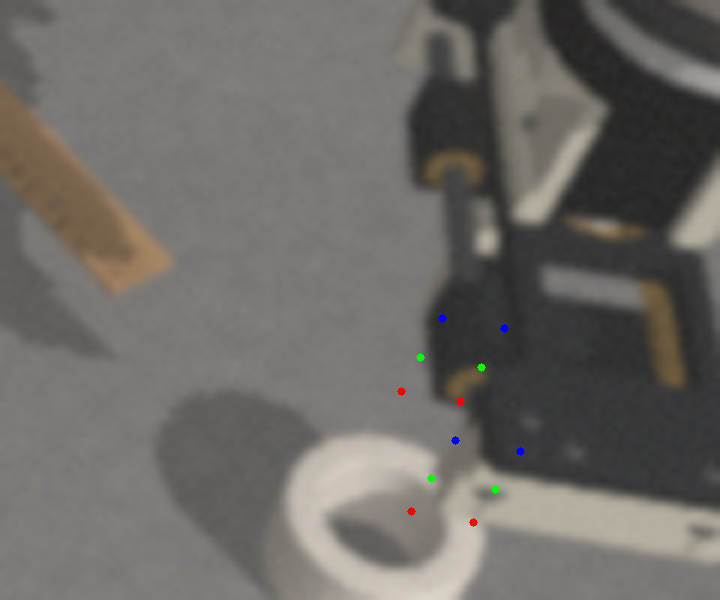

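View pics/ov2.png

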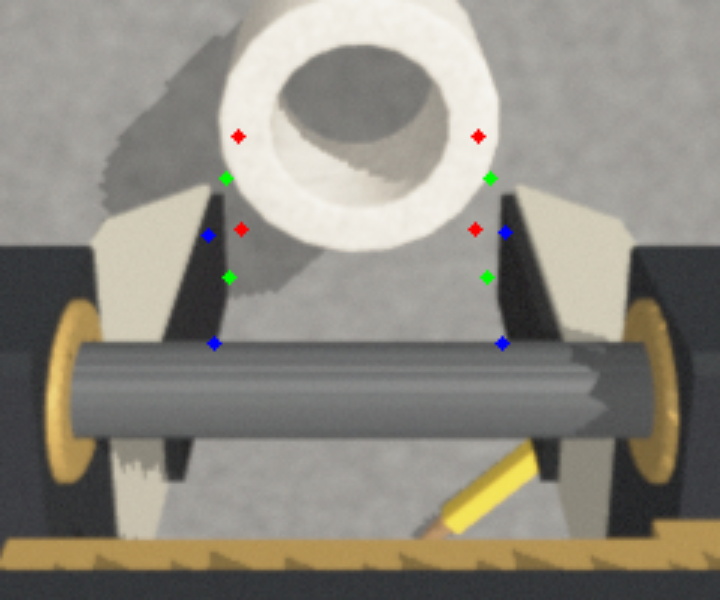

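>>> send_rows --commands '[[[-0.04,0,0,0,0.09],[0.04,0,0,0,0.09]]]'

```text
time: 19.48
tool_pos: [365.7, 288.7, 84.1]
tcp_rot: [-1.001, 1.504, -0.135]
contact_force: [4.5, 3.8, 1.7]
grip_width: 54.2
```

Run:
```python
from h import *
from plant import optics
optics.capture('wrist')
optics.capture('wrist')
plan(367,286.8,60,51)
```

```text
t 19.58 pos [357.6 283.4  69.3] jaw 49.7 F [-0.4  0.9 -2.3] g 62.0 q6 -0.30
 down-tilt 2.75 shift [ 9.6 -4.5  8.6]
 turn -1.3 shift after turn [ 9.6 -4.7  8.5]
```

>>> send_rows --commands '[[[-0.04,0,0,0,0.09],[0.04,0,0,0,0.09]]]'

```text
time: 19.75
tool_pos: [358.2, 284.0, 79.1]
tcp_rot: [-1.326, 1.521, -0.46]
contact_force: [4.7, 3.2, 1.1]
grip_width: 75.1
```

Run:
```python
from h import *
from plant import optics
optics.capture('wrist')
optics.capture('wrist')
plan(367,286.8,60,51)
```

```text
t 19.85 pos [350.6 279.   65.7] jaw 49.6 F [-0.6 -0.2 -0.1] g 83.1 q6 -0.30
 down-tilt 2.37 shift [ 5.8 -7.2 16.6]
 turn -1.4 shift after turn [ 5.8 -7.6 16.4]
```

>>> send_rows --commands '[[[0,-0.006,0.014,0,0.09],[0.02,0,0,0,0.09],[0.015,0,-0.001,0,0.09]]]'

```text
time: 20.1
tool_pos: [363.7, 283.5, 29.9]
tcp_rot: [-1.984, 1.53, -1.117]
contact_force: [-0.3, -1.2, -0.2]
grip_width: 89.9
```

Run:
```python
from h import *
from plant import optics
optics.capture('wrist')
plan(367,286.8,-8,51)
wshot('w30')
```

```text
t 20.15 pos [362.8 282.8  27.9] jaw 49.6 F [-0.6 -1.7 -2.3] g 89.9 q6 -0.30
 down-tilt 2.39 shift [35.8  0.8  6.5]
 turn -1.4 shift after turn [35.8  0.6  6.5]
```

View pics/w30.png

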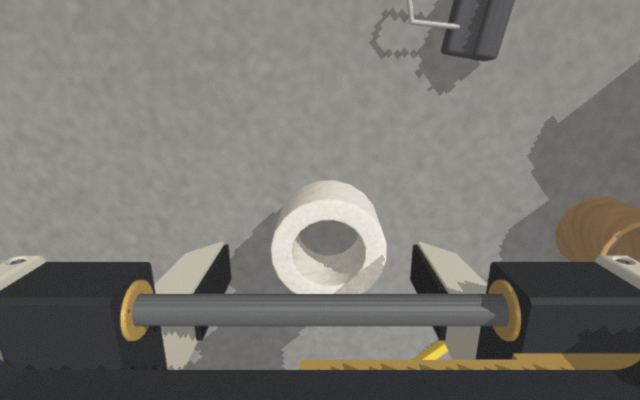

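>>> send_rows --commands '[[[0.012,0,0.003,0,0.09],[0.012,0,0,0,0.09],[0.008,0,-0.001,0,0.09]]]'

```text
time: 20.45
tool_pos: [365.0, 283.6, -2.3]
tcp_rot: [-2.104, 1.529, -1.238]
contact_force: [0.3, -0.0, -0.0]
grip_width: 90.1
```

Run:
```python
from h import *
from plant import optics
optics.capture('wrist')
plan(367,286.8,-10,51)
wshot('w31')
```

```text
t 20.50 pos [364.2 283.   -3.4] jaw 49.6 F [-0.5 -1.5 -0.9] g 90.0 q6 -0.29
 down-tilt 2.43 shift [6.4 0.5 4.9]
 turn -1.4 shift after turn [6.4 0.4 4.9]
```

View pics/w31.png

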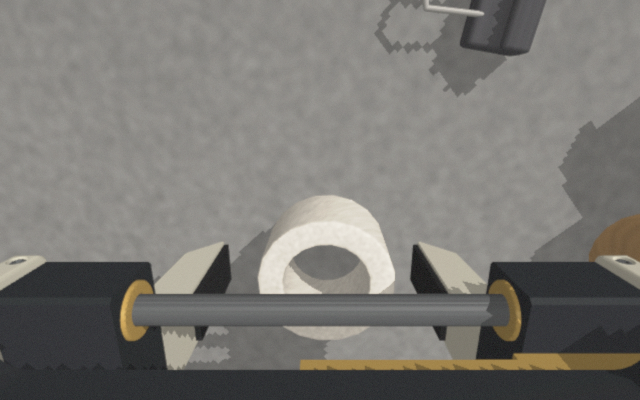

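>>> send_rows --commands '[[[0.007,0,0.003,0,0.09],[0,0,0,0,0.05],[0,0,0,0,0.05],[0,0,0,0,0.05]]]'

```text
time: 20.88
tool_pos: [367.2, 285.8, -8.7]
tcp_rot: [-2.12, 1.529, -1.254]
contact_force: [0.5, -0.2, 0.3]
grip_width: 74.7
```

Run:
```python
from h import *
plan(367,286.8,-10,51)
wshot('w32')
```

```text
t 20.88 pos [367.2 285.8  -8.7] jaw 49.6 F [ 0.5 -0.2  0.3] g 74.7 q6 -0.29
 down-tilt 2.42 shift [1.3 0.8 0.7]
 turn -1.4 shift after turn [1.3 0.8 0.7]
```

View pics/w32.png

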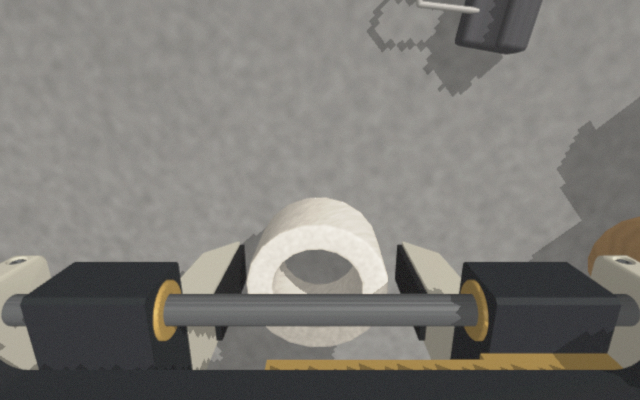

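>>> send_rows --commands '[[[0,0,-0.002,0,0.05],[0,0,0,0,0.05],[0,0,0,0,0.05],[0,0,0,0,0.05]]]'

```text
time: 21.27
tool_pos: [366.0, 284.3, -7.7]
tcp_rot: [-2.087, 1.529, -1.22]
contact_force: [0.1, 0.0, -0.4]
grip_width: 63.0
```

Run:
```python
from h import *
plan(367,286.8,-10,51)
```

```text
t 21.27 pos [366.  284.3  -7.7] jaw 49.6 F [ 0.1  0.  -0.4] g 63.0 q6 -0.29
 down-tilt 2.4 shift [2.2 0.9 2.6]
 turn -1.4 shift after turn [2.2 0.9 2.6]
```

Gripped at 63 mm. Lift.

>>> send_rows --commands '[[[-0.02,0,0,0,0.05],[-0.04,0,0,0,0.05],[-0.04,0,0,0,0.05],[-0.04,0,0,0,0.05],[-0.04,0,0,0,0.05],[0.01,0,0,0,0.05]]]'

```text
time: 21.77
tool_pos: [362.1, 290.5, 169.3]
tcp_rot: [-2.224, 1.528, -1.358]
contact_force: [1.7, 0.8, 0.1]
grip_width: 63.2
```

Run:
```python
from h import *
from plant import optics
optics.capture('wrist')
wshot('w33')
plan(513.5,-100.3,170,51)
```

```text
t 21.87 pos [358.  287.7 161.6] jaw 49.6 F [-0.3 -0.1 -2.2] g 63.0 q6 -0.31
 down-tilt 2.82 shift [  10.2 -369.8 -194.7]
 turn -1.4 shift after turn [  10.2 -364.8 -203.8]
```

View pics/w33.png

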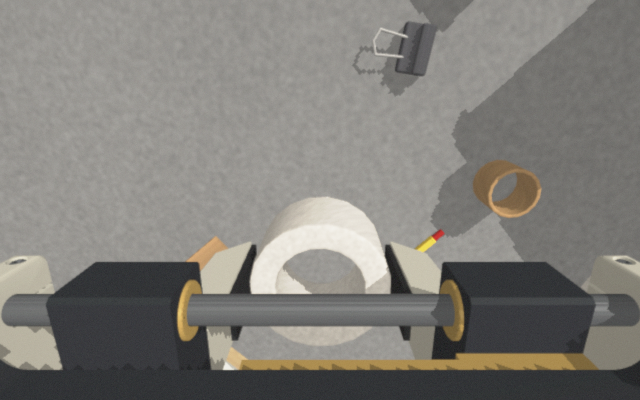

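>>> send_rows --commands '[[[0,-0.02,-0.01,0,0.05],[0,-0.034,-0.018,0,0.05],[0,-0.034,-0.018,0,0.05],[0,-0.034,-0.018,0,0.05],[0,-0.034,-0.018,0,0.05],[0,-0.034,-0.018,0,0.05],[0,-0.034,-0.018,0,0.05],[0,-0.034,-0.018,0,0.05],[0,-0.034,-0.018,0,0.05],[0,-0.034,-0.018,0,0.05]]]'

```text
time: 22.7
tool_pos: [489.5, -63.6, 165.1]
tcp_rot: [-3.01, 1.514, -2.131]
contact_force: [1.2, 0.7, -0.2]
grip_width: 62.8
```

Run:
```python
from h import *
plan(513.5,-100.3,150,51)
```

```text
t 22.70 pos [489.5 -63.6 165.1] jaw 50.3 F [ 1.2  0.7 -0.2] g 62.8 q6 -1.10
 down-tilt 3.28 shift [ 16.1 -41.8 -12.1]
 turn -0.7 shift after turn [ 16.1 -41.7 -12.6]
```

>>> send_rows --commands '[[[0,-0.02,-0.006,0,0.05],[0,-0.012,-0.004,0,0.05],[0,-0.003,0,0,0.05]]]'

```text
time: 22.95
tool_pos: [509.9, -101.8, 161.6]
tcp_rot: [-3.115, 1.51, -2.244]
contact_force: [0.2, 0.1, -1.2]
grip_width: 63.0
```

Run:
```python
from h import *
from plant import optics
optics.capture('wrist')
wshot('w34')
plan(513.5,-100.3,150,51)
M=np.load('pics/w34.npy');print(M[:3,0].round(3))
```

```text
t 23.05 pos [509.2 -99.6 161.7] jaw 50.0 F [ 0.3 -0.1 -0.9] g 63.3 q6 -1.15
 down-tilt 3.47 shift [11.6 -3.7  2.9]
 turn -1.0 shift after turn [11.6 -3.8  2.9]
[-0.038 -0.047 -0.998]
```

View pics/w34.png

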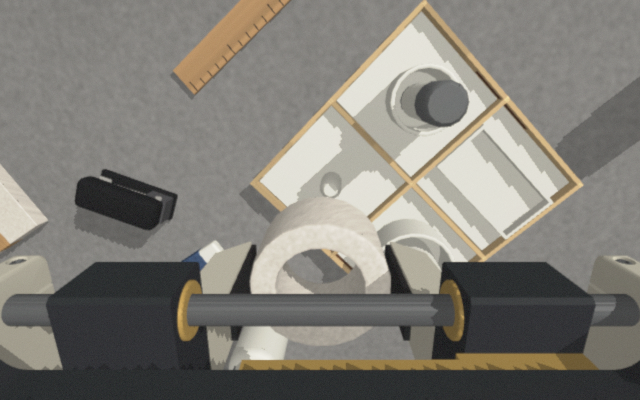

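Run:
```python
from h import *
M=np.load('pics/w34.npy');print(proj('wrist',[513.5,-100.3,41],M));plan(513.5,-100.3,55)
```

```text
[331.21298828 189.70554591]
t 23.05 pos [509.2 -99.6 161.7] jaw 50.0 F [ 0.3 -0.1 -0.9] g 63.3 q6 -1.15
 down-tilt 3.47 shift [106.4  -3.6   8.7]
```

>>> send_rows --commands '[[[0.02,-0.001,0.002,0,0.05],[0.03,-0.001,0.002,0,0.05],[0.03,0,0.001,0,0.05],[0.01,0,0,0,0.05]]]'

```text
time: 23.38
tool_pos: [510.6, -94.8, 71.6]
tcp_rot: [-3.061, 1.514, -2.182]
contact_force: [-0.9, 0.8, -1.0]
grip_width: 63.1
```

Run:
```python
from h import *
from plant import optics
optics.capture('wrist')
wshot('w35')
plan(513.,-100,1,51)
M=np.load('pics/w35.npy');print(M[:3,0].round(3),proj('wrist',[513,-100,41],M))
crop('w35',220,120,220,160,3.5,'w35c')
```

```text
t 23.48 pos [511.1 -95.   73. ] jaw 50.3 F [ 0.7 -0.5 -0.1] g 62.8 q6 -1.14
 down-tilt 3.28 shift [72.  -4.3  1.5]
 turn -0.7 shift after turn [72.  -4.4  1.4]
[-0.035 -0.046 -0.998] [318.48966063 231.0167892 ]
```

View pics/w35c.png

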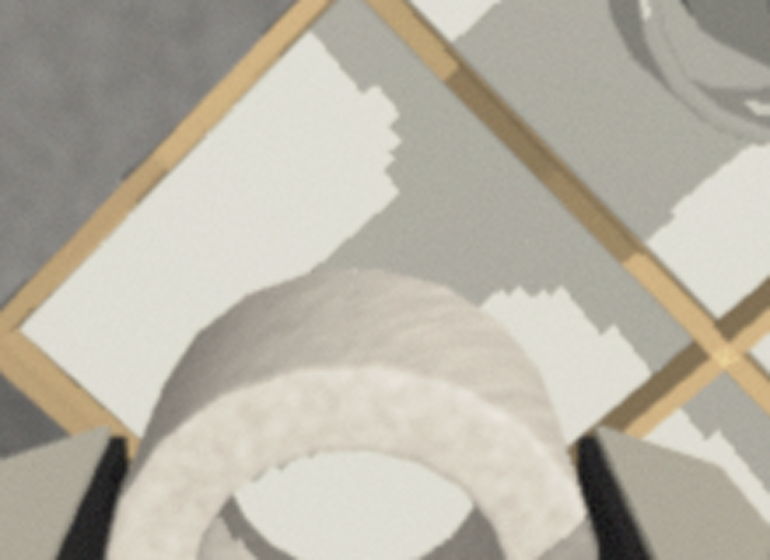

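Run:
```python
from h import *
from plant import optics
import cv2
M=np.load('pics/w35.npy')
a=np.radians(5.7)
for p,c in[((723,357),(0,0)),((8,340),(-110,-110))]:
    w=back('wrist',full(p,3.5,220,120),18,M);m=np.array([562.1+c[0]*np.cos(a)-c[1]*np.sin(a),-41.2+c[0]*np.sin(a)+c[1]*np.cos(a)]);print(w,m,w-m)
s=optics.capture('scene')['color'];cv2.imwrite('pics/scene7.png',s);crop('scene7',240,120,140,110,5.5,'s7')
print(proj('scene',[513,-100,41]),proj('scene',(M@[-8,0,0,1])[:3]))
```

```text
[561.13100588 -42.70205595] [562.1 -41.2] [-0.96899412 -1.50205595]
[ 466.97795508 -155.3561003 ] [ 463.56905978 -161.58128517] [3.40889531 6.22518487]
[308.39592073 172.71731449] [309.73641037 162.49903932]
```

View pics/s7.png

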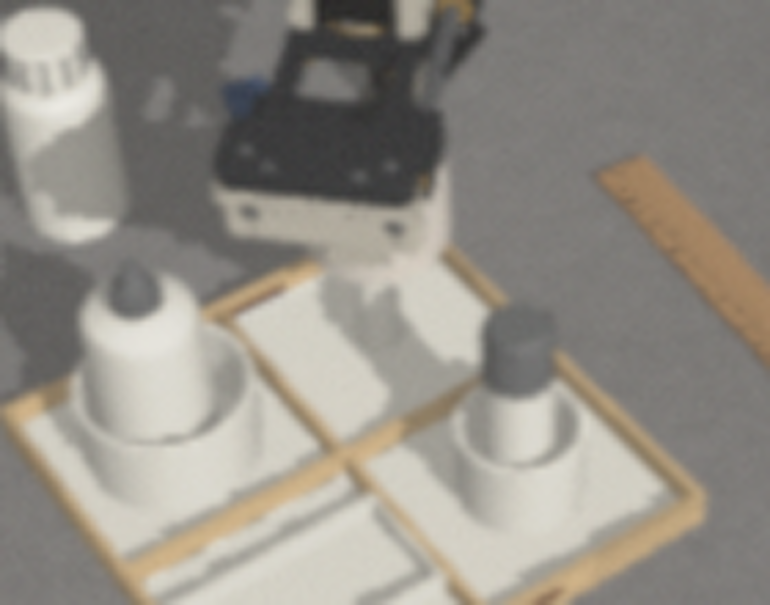

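>>> send_rows --commands '[[[0,-0.005,0.001,0,0.05],[0.015,-0.001,0,0,0.05],[0.013,0,0,0,0.05]]]'

```text
time: 23.78
tool_pos: [521.8, -99.2, 52.6]
tcp_rot: [-2.785, 1.516, -1.903]
contact_force: [-0.1, -0.5, 0.2]
grip_width: 63.2
```

Run:
```python
from h import *
from plant import optics
optics.capture('wrist')
wshot('w36')
plan(513.,-100,1,51)
crop('w36',220,200,220,160,3.5,'w36c')
import cv2
s=optics.capture('scene')['color'];cv2.imwrite('pics/scene8.png',s);crop('scene8',270,130,80,80,7,'s8')
```

```text
t 23.88 pos [520.7 -99.   51.4] jaw 50.5 F [-0.7  0.3 -0. ] g 63.2 q6 -1.14
 down-tilt 3.13 shift [50.5  6.1 -3. ]
 turn -0.5 shift after turn [50.5  6.1 -2.9]
```

View pics/w36c.png

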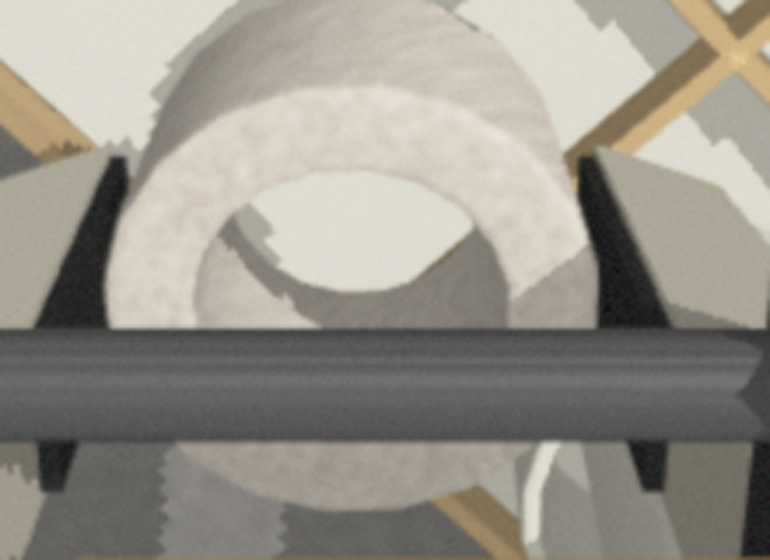

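View pics/s8.png

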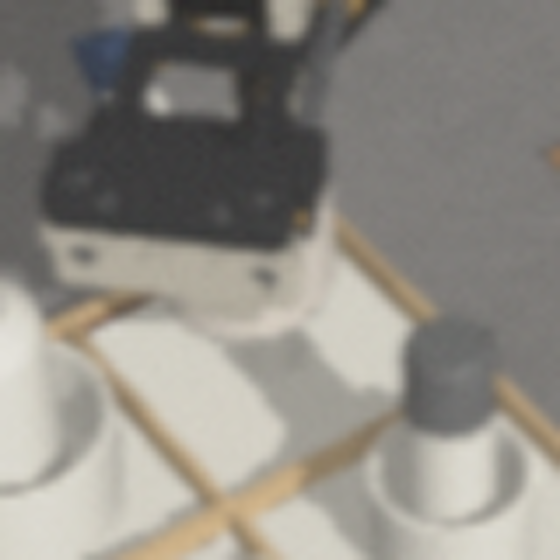

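>>> send_rows --commands '[[[0,0.007,-0.004,0,0.05],[0.006,0.001,0,0,0.05]]]'

```text
time: 24.1
tool_pos: [513.6, -97.6, 49.0]
tcp_rot: [-2.743, 1.516, -1.861]
contact_force: [-0.3, 0.1, -0.2]
grip_width: 63.1
```

Run:
```python
from h import *
from plant import optics
optics.capture('wrist')
plan(513.,-100,1,51)
```

```text
t 24.15 pos [513.4 -97.6  47.6] jaw 50.5 F [-0.5 -0.1 -2.3] g 63.4 q6 -1.14
 down-tilt 3.12 shift [46.6 -0.3  0.3]
 turn -0.5 shift after turn [46.6 -0.3  0.3]
```

>>> send_rows --commands '[[[0.008,0.001,-0.001,0,0.05],[0.008,0.001,-0.001,0,0.05]]]'

```text
time: 24.32
tool_pos: [511.5, -99.0, 32.8]
tcp_rot: [-2.679, 1.516, -1.797]
contact_force: [-0.1, -0.5, -1.4]
grip_width: 63.2
```

Run:
```python
from h import *
from plant import optics
optics.capture('wrist')
plan(513.,-100,1,51)
```

```text
t 24.37 pos [510.3 -98.8  31.2] jaw 50.5 F [ 0.2 -0.2 -2.5] g 63.2 q6 -1.14
 down-tilt 3.12 shift [30.2 -2.2  2.3]
 turn -0.5 shift after turn [30.2 -2.2  2.3]
```

>>> send_rows --commands '[[[0.008,0,0.001,0,0.05],[0.008,0,0,0,0.05]]]'

```text
time: 24.53
tool_pos: [511.0, -99.1, 14.4]
tcp_rot: [-2.709, 1.516, -1.828]
contact_force: [0.1, 0.0, -0.0]
grip_width: 63.0
```

Run:
```python
from h import *
from plant import optics
optics.capture('wrist')
wshot('w37')
plan(513.,-100,1,51)
import cv2
s=optics.capture('scene')['color'];cv2.imwrite('pics/scene9.png',s);crop('scene9',270,130,80,80,7,'s9')
```

```text
t 24.63 pos [510.1 -98.9  13.6] jaw 50.5 F [ 0.6 -0.2 -1. ] g 62.7 q6 -1.13
 down-tilt 3.12 shift [12.6 -2.7  1.6]
 turn -0.5 shift after turn [12.6 -2.7  1.6]
```

View pics/w37.png

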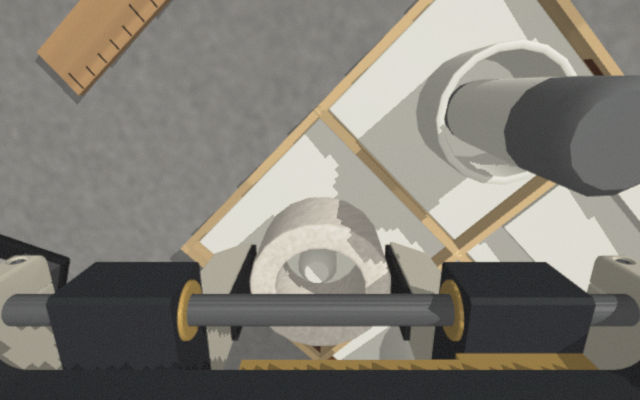

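View pics/s9.png

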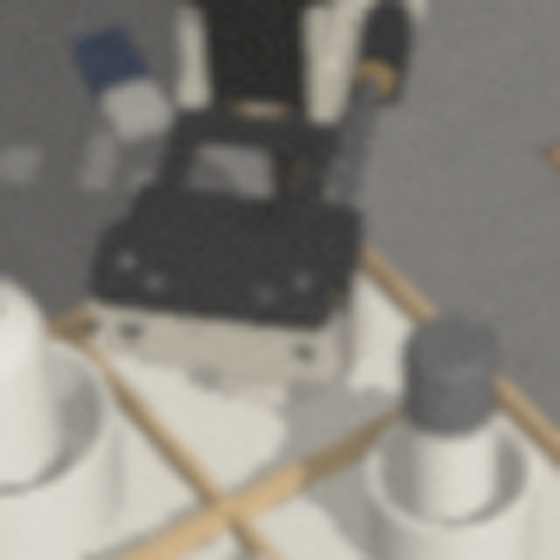

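>>> send_rows --commands '[[[0.006,-0.001,0.001,0,0.05],[0.005,0,0,0,0.05]]]'

```text
time: 24.85
tool_pos: [513.0, -99.8, 3.6]
tcp_rot: [-2.698, 1.516, -1.816]
contact_force: [-0.0, -0.8, -0.0]
grip_width: 63.0
```

Run:
```python
from h import *
from plant import optics
optics.capture('wrist')
plan(513.,-100,1,51)
```

```text
t 24.90 pos [512.5 -99.7   2.8] jaw 50.5 F [-0.5  0.2 -1.9] g 63.1 q6 -1.13
 down-tilt 3.12 shift [ 1.8 -0.6  0.2]
 turn -0.5 shift after turn [ 1.8 -0.6  0.2]
```

>>> send_rows --commands '[[[0.003,0,0,0,0.05]]]'

```text
time: 24.98
tool_pos: [512.5, -100.1, 0.4]
tcp_rot: [-2.717, 1.516, -1.836]
contact_force: [-8.6, -2.6, 28.6]
grip_width: 63.4
```

Run:
```python
from h import *
from plant import optics
optics.capture('wrist')
plan(513.,-100,1,51)
```

```text
t 25.03 pos [ 5.126e+02 -1.003e+02  4.000e-01] jaw 50.5 F [-3.  -0.2  7.3] g 62.9 q6 -1.13
 down-tilt 3.16 shift [-0.6 -0.1  0.5]
 turn -0.5 shift after turn [-0.6 -0.1  0.5]
```

>>> send_rows --commands '[[[0,0,0,0,0.078],[0,0,0,0,0.078],[0,0,0,0,0.078]]]'

```text
time: 25.28
tool_pos: [513.2, -100.6, 1.0]
tcp_rot: [-2.677, 1.515, -1.796]
contact_force: [0.4, 0.0, -0.3]
grip_width: 76.5
```

Run:
```python
from h import *
wshot('w38')
plan(513.,-100,100,51)
```

```text
t 25.33 pos [ 513.2 -100.6    1. ] jaw 50.5 F [ 0.6 -0.5  0.9] g 77.6 q6 -1.13
 down-tilt 3.17 shift [-98.9  -1.9  -4.5]
 turn -0.5 shift after turn [-98.9  -1.8  -4.6]
```

View pics/w38.png

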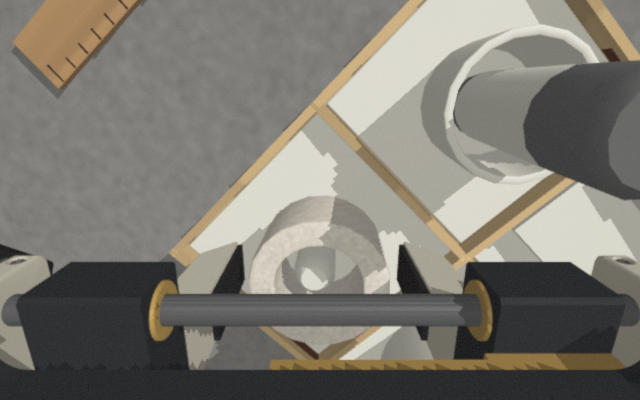

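>>> send_rows --commands '[[[-0.02,0,0,0,0.078],[-0.04,0,0,0,0.078],[-0.04,0,0,0,0.08],[-0.04,0,0,0,0.08],[-0.03,0,0,7,0.08],[0,0,0,7,0.08],[0,0,0,7,0.08],[0,0,0,7,0.08],[0,0,0,7,0.08],[0,0,0,7,0.08]]]'

```text
time: 26.17
tool_pos: [515.5, -90.5, 179.3]
tcp_rot: [-1.932, 1.516, -1.8]
contact_force: [0.1, -0.4, -0.1]
grip_width: 80.1
```

>>> send_rows --commands '[[[0,0,0,7,0.08],[0,0,0,7,0.08],[0,0,0,7,0.08],[0,0,0,7,0.08],[0,0,0,7,0.08],[0,0,0,7,0.08],[0,0,0,7,0.08],[0,0,0,7,0.08]]]'

```text
time: 26.83
tool_pos: [515.0, -89.8, 178.4]
tcp_rot: [-0.951, 1.517, -1.819]
contact_force: [-0.7, 0.3, 1.1]
grip_width: 80.0
```

Run:
```python
from h import *
from plant import optics
import cv2
plan(398,-268,150,-59.5)
s=optics.capture('top')['color'];cv2.imwrite('pics/top9.png',s);
wshot('w39')
M=np.load('pics/w39.npy');print(M[:3,0].round(3))
```

```text
t 26.83 pos [515.  -89.8 178.4] jaw -49.7 F [-0.7  0.3  1.1] g 80.0 q6 0.60
 down-tilt 3.1 shift [  39.2 -203.    59.2]
 turn 9.8 shift after turn [  39.2 -189.9   93. ]
[-0.013 -0.052 -0.999]
```

View pics/w39.png

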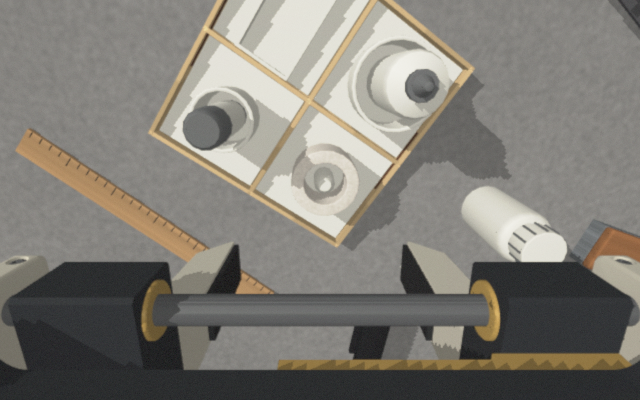

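>>> send_rows --commands '[[[0,0,0,5,0.08],[0,0,0,5,0.08],[0,-0.034,0.016,0,0.08],[0,-0.034,0.016,0,0.08],[0,-0.034,0.016,0,0.08],[0,-0.034,0.016,0,0.08],[0,-0.03,0.015,0,0.08],[0,-0.012,0.006,0,0.08]]]'

```text
time: 27.6
tool_pos: [405.1, -256.7, 187.4]
tcp_rot: [-0.806, 1.517, -1.804]
contact_force: [0.8, -0.8, -0.3]
grip_width: 80.1
```

Run:
```python
from h import *
from plant import optics
optics.capture('wrist')
plan(398,-268,150,-59.5)
wshot('w40')
M=np.load('pics/w40.npy');print(M[:3,0].round(3),proj('wrist',[398,-268,44],M))
```

```text
t 27.65 pos [ 404.8 -257.7  187.5] jaw -57.2 F [-1.6 -1.8  0.7] g 80.0 q6 0.33
 down-tilt 3.09 shift [38.1 -9.8  3.6]
 turn 2.3 shift after turn [38.1 -9.6  4. ]
[-0.013 -0.052 -0.999] [319.40441782 186.46701547]
```

View pics/w40.png

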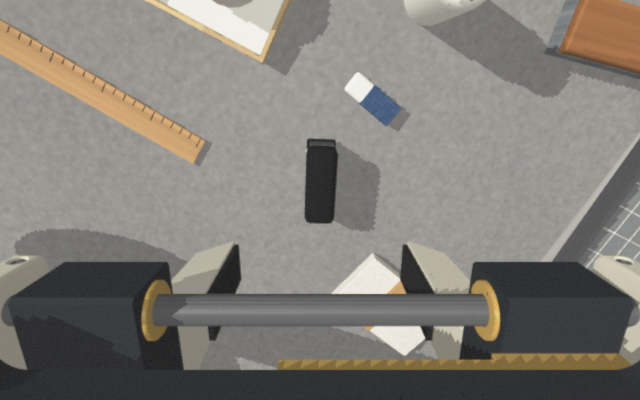

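Run:
```python
from h import *
crop('w39',230,0,250,150,3.2,'w39c')
```

```text
(no output)
```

View pics/w39c.png

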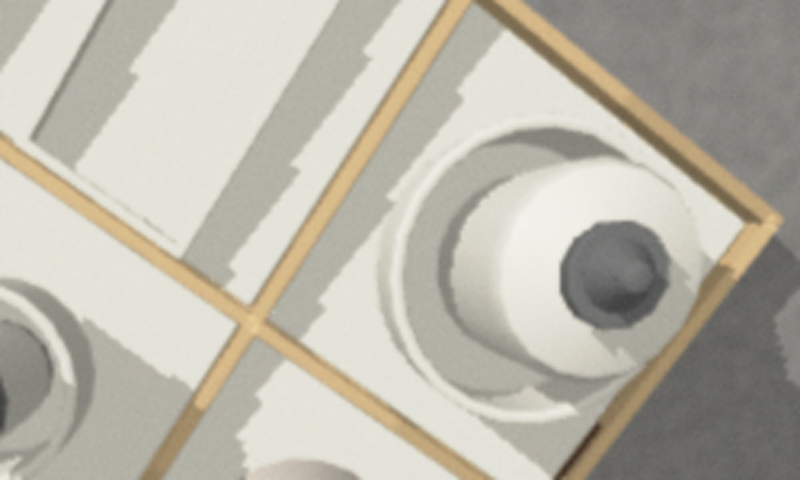

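Run:
```python
from h import *
M=np.load('pics/w39.npy');f=lambda p:full(p,3.2,230,0)
B=lambda p,z:back('wrist',f(p),z,M)
a=np.radians(5.7);u=np.array([np.cos(a),np.sin(a)]);v=np.array([-u[1],u[0]])
C=B((255,322),18);k=B((778,220),18);print(C,k,(k-C)@u,(k-C)@v)
for n,p,z in[('sh',(600,270),87),('collar',(614,275),99),('tip',(637,272),118),('rim',(543,266),50)]:
    w=B(p,z);print(n,w,(w-C)@u,(w-C)@v)
```

```text
[563.49093213 -43.31964169] [ 681.3515837  -140.89731733] 107.58650749617163 -108.80110007031558
sh [626.83731683 -94.35104656] 57.96474657171724 -57.070630739116446
collar [626.03856923 -94.60717471] 57.14450974262384 -57.24616106464275
tip [626.15104905 -93.03227619] 57.41285194262916 -55.69022099501891
rim [624.23774088 -90.99852426] 55.71099572195419 -53.4764955150612
```

Run:
```python
from h import *
M=np.load('pics/w40.npy');p=back('wrist',(320.5,184),44,M);print(p);plan(*p,60,-58.8);plan(*p,6,-58.8)
```

```text
[ 400.64749966 -267.55117372]
t 27.70 pos [ 405.9 -255.9  187.3] jaw -57.3 F [-0.  -0.1  0.8] g 80.2 q6 0.33
 down-tilt 3.01 shift [127.8  -5.9   2.4]
 turn 1.5 shift after turn [127.8  -5.8   2.5]
t 27.70 pos [ 405.9 -255.9  187.3] jaw -57.3 F [-0.  -0.1  0.8] g 80.2 q6 0.33
 down-tilt 3.01 shift [181.7  -3.8   0.4]
 turn 1.5 shift after turn [181.7  -3.8   0.5]
```

>>> send_rows --commands '[[[0.01,-0.005,0.002,1.5,0.07],[0.03,-0.001,-0.002,0,0.07],[0.03,-0.001,-0.002,0,0.07],[0.03,-0.001,-0.002,0,0.07],[0.01,0,-0.001,0,0.07]]]'

```text
time: 28.12
tool_pos: [400.2, -261.2, 77.7]
tcp_rot: [-0.581, 1.514, -1.594]
contact_force: [-1.2, 0.6, -0.9]
grip_width: 70.0
```

Run:
```python
from h import *
from plant import optics
optics.capture('wrist')
plan(400,-268,6,-58.8)
wshot('w41')
M=np.load('pics/w41.npy');print(M[:3,0].round(3),proj('wrist',[400,-268,44],M))
```

```text
t 28.17 pos [ 399.9 -260.7   77.2] jaw -58.0 F [-1.5  0.8 -1.7] g 69.8 q6 0.34
 down-tilt 3.2 shift [71.5 -1.5  2.9]
 turn 0.8 shift after turn [71.5 -1.5  2.9]
[-0.003 -0.056 -0.998] [326.56050194 224.81871957]
```

View pics/w41.png

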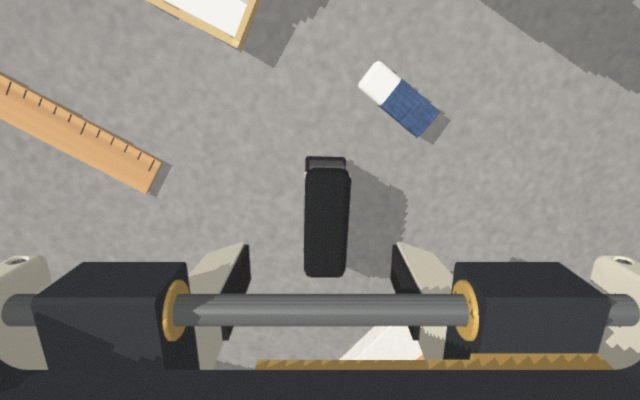

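>>> send_rows --commands '[[[0.02,-0.001,0.001,0.5,0.07],[0.02,-0.001,-0.001,0,0.06],[0.016,0,-0.001,0,0.06]]]'

```text
time: 28.47
tool_pos: [404.4, -266.4, 27.3]
tcp_rot: [-0.42, 1.505, -1.433]
contact_force: [0.1, 0.1, -0.4]
grip_width: 62.1
```

Run:
```python
from h import *
from plant import optics
optics.capture('wrist')
plan(400,-268,6,-58.8)
wshot('w42')
M=np.load('pics/w42.npy');print(M[:3,0].round(3),proj('wrist',[400,-268,44],M))
```

```text
t 28.52 pos [ 403.1 -265.3   24.8] jaw -58.0 F [-0.9  1.2 -2. ] g 61.0 q6 0.35
 down-tilt 3.57 shift [18.9 -3.5 -0.4]
 turn 0.8 shift after turn [18.9 -3.5 -0.4]
[ 0.006 -0.062 -0.998] [322.57585473 264.40071114]
```

View pics/w42.png

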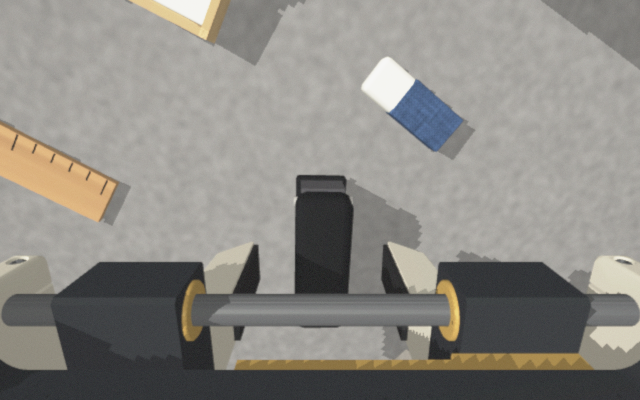

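>>> send_rows --commands '[[[0.01,-0.003,-0.001,0.8,0.06],[0.01,-0.001,-0.001,0,0.06],[0,0,0,0,0.02],[0,0,0,0,0.02]]]'

```text
time: 28.9
tool_pos: [402.7, -268.1, 10.1]
tcp_rot: [-0.382, 1.504, -1.405]
contact_force: [-0.6, -0.7, 0.2]
grip_width: 50.7
```

Run:
```python
from h import *
plan(400,-268,6,-58.8)
wshot('w43')
```

```text
t 28.90 pos [ 402.7 -268.1   10.1] jaw -58.6 F [-0.6 -0.7  0.2] g 50.7 q6 0.36
 down-tilt 3.85 shift [ 4.1 -2.2 -1.7]
 turn 0.2 shift after turn [ 4.1 -2.2 -1.7]
```

View pics/w43.png

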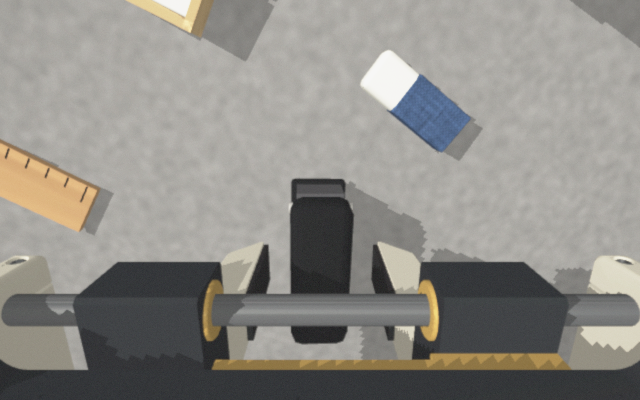

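>>> send_rows --commands '[[[0.006,-0.001,-0.001,0,0.04],[0,0,0,0,0.02],[0,0,0,0,0.02],[0,0,0,0,0.02]]]'

```text
time: 29.28
tool_pos: [402.6, -268.8, 5.7]
tcp_rot: [-0.349, 1.501, -1.371]
contact_force: [0.1, 0.8, -1.5]
grip_width: 29.6
```

Run:
```python
from h import *
from plant import optics
optics.capture('wrist')
plan(400,-268,6,-58.8)
wshot('w44')
```

```text
t 29.33 pos [ 402.6 -268.9    5.7] jaw -58.5 F [ 0.  -0.5 -1.9] g 29.7 q6 0.36
 down-tilt 4.02 shift [-0.4 -1.8 -2.1]
 turn 0.3 shift after turn [-0.4 -1.8 -2.1]
```

View pics/w44.png

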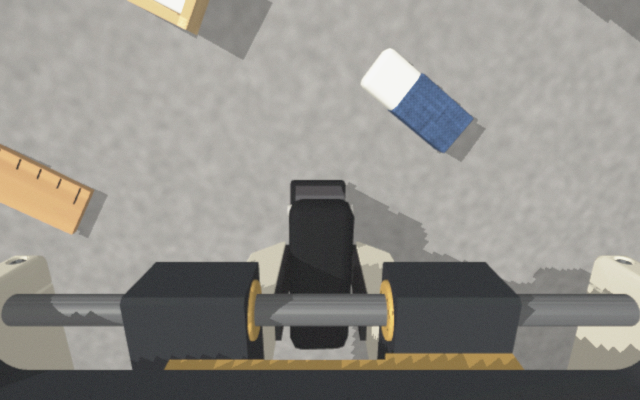

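>>> send_rows --commands '[[[-0.02,0,0,0,0.02],[-0.04,0,0,0,0.02],[-0.04,0,0,0,0.02],[-0.04,0,0,0,0.02],[-0.03,0,0,6,0.02],[0,0,0,7,0.02],[0,0,0,7,0.02],[0,0,0,6,0.02]]]'

```text
time: 30.05
tool_pos: [398.9, -255.7, 183.2]
tcp_rot: [0.087, 1.504, -1.403]
contact_force: [0.2, -0.4, -2.2]
grip_width: 29.9
```

Run:
```python
from h import *
from plant import optics
optics.capture('wrist')
plan(610,21,175,-84.3)
wshot('w45')
M=np.load('pics/w45.npy');print(M[:3,0].round(3))
```

```text
t 30.10 pos [ 398.8 -255.6  182.9] jaw -85.7 F [ 0.3 -0.7 -1.1] g 29.7 q6 0.81
 down-tilt 3.78 shift [  -7.9  231.5 -259.9]
 turn -1.4 shift after turn [  -7.9  237.7 -254.2]
[ 0.011 -0.065 -0.998]
```

View pics/w45.png

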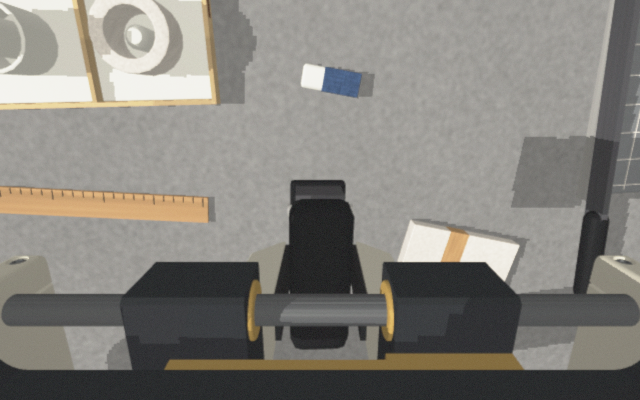

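>>> send_rows --commands '[[[0,0.016,-0.017,0,0.02],[0,0.025,-0.028,0,0.02],[0,0.025,-0.028,0,0.02],[0,0.025,-0.028,0,0.02],[0,0.025,-0.028,0,0.02],[0,0.025,-0.028,0,0.02],[0,0.025,-0.028,0,0.02],[0,0.025,-0.028,0,0.02],[0,0.016,-0.017,0,0.02]]]'

```text
time: 30.9
tool_pos: [584.1, 0.6, 161.9]
tcp_rot: [-0.121, 1.507, -1.577]
contact_force: [-0.3, -0.8, -0.6]
grip_width: 30.0
```

Run:
```python
from h import *
from plant import optics
optics.capture('wrist')
plan(610,21,175,-84.3)
wshot('w46')
M=np.load('pics/w46.npy');print(M[:3,0].round(3))
```

```text
t 30.95 pos [585.6   3.3 161.3] jaw -83.3 F [ 0.7  2.3 -1.1] g 30.0 q6 1.39
 down-tilt 3.57 shift [-14.8  26.2 -13.9]
 turn 1.0 shift after turn [-14.8  25.9 -14.3]
[ 0.001 -0.062 -0.998]
```

View pics/w46.png

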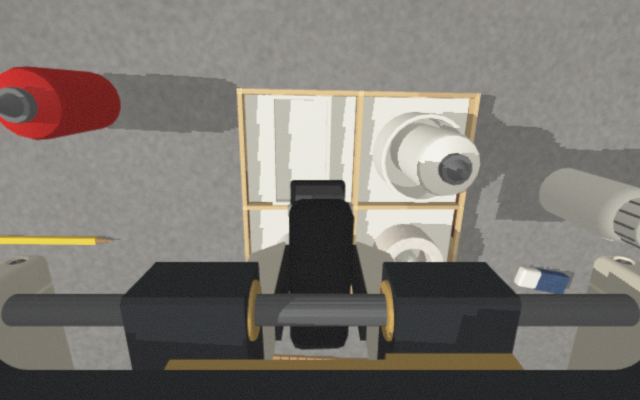

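Run:
```python
from h import *
crop('w46',230,80,140,130,5,'w46c')
```

```text
(no output)
```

View pics/w46c.png

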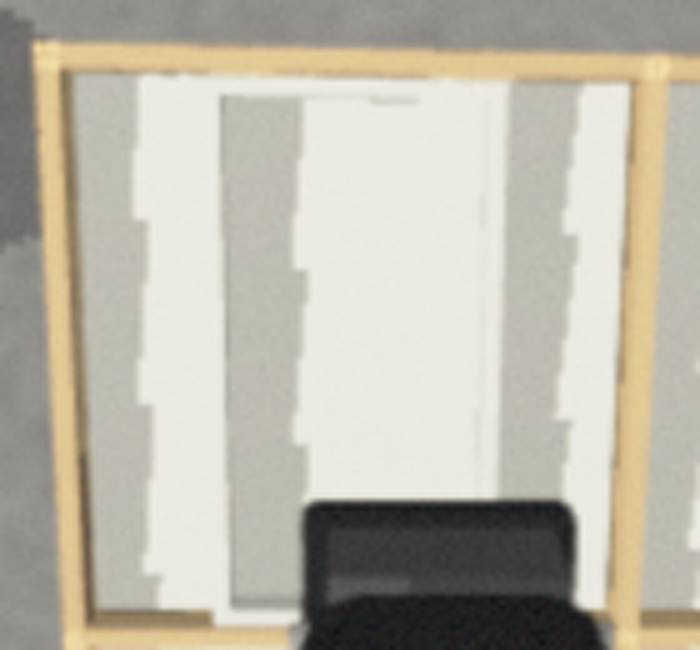

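Run:
```python
from h import *
M=np.load('pics/w46.npy');f=lambda p:full(p,5,230,80)
B=lambda p,z:back('wrist',f(p),z,M)
tl=B((222,95),19);bl=B((232,606),19);tr=B((489,98),19);d=tl-bl
print(tl,bl,tr,np.linalg.norm(d),np.degrees(np.arctan2(d[1],d[0])),np.linalg.norm(tr-tl))
C=B((628,632),18);D=B((652,68),18);E=D-C;print(C,D,np.degrees(np.arctan2(E[1],E[0])),np.linalg.norm(E))
u=d/np.linalg.norm(d);print('center',(tl+bl)/2+ (tr-tl)/2)
# stapler axis in image
```

```text
[656.31756652  43.42152111] [562.02167577  34.27536464] [661.21556576  -3.69329066] 94.73841453995783 5.540029565071279 47.368722640968564
[563.81611728 -43.45028038] [669.66850126 -32.25184487] 6.039026251738501 106.44309348977667
center [611.61862077  15.29103699]
```

Run:
```python
from h import *
plan(611,19,160,-84.4)
```

```text
t 31.00 pos [584.1   0.9 161.3] jaw -83.3 F [ 0.2  0.1 -0.9] g 29.8 q6 1.38
 down-tilt 3.66 shift [  0.2  28.8 -15. ]
 turn 1.1 shift after turn [  0.2  28.5 -15.5]
```

>>> send_rows --commands '[[[-0.003,0.018,-0.012,1,0.02],[0,0.006,-0.003,0,0.02]]]'

```text
time: 31.17
tool_pos: [605.0, 18.9, 161.5]
tcp_rot: [-0.191, 1.506, -1.656]
contact_force: [0.2, -0.5, -1.1]
grip_width: 29.7
```

Run:
```python
from h import *
from plant import optics
optics.capture('wrist')
plan(611,19,15,-84.4)
wshot('w47')
```

```text
t 31.22 pos [604.7  18.3 160.9] jaw -83.9 F [-0.6  0.3 -1.8] g 30.0 q6 1.43
 down-tilt 3.75 shift [145.5   8.4  -9.4]
 turn 0.5 shift after turn [145.5   8.3  -9.4]
```

View pics/w47.png

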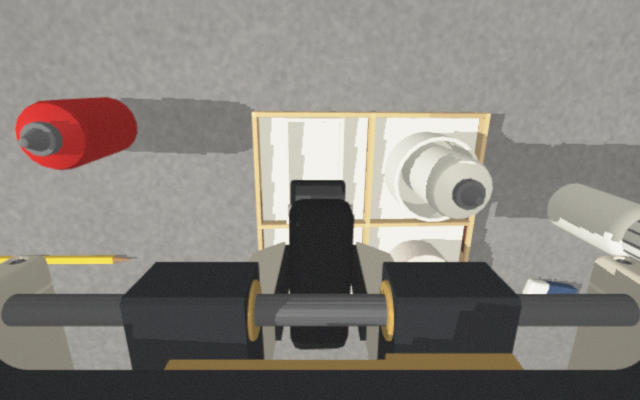

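>>> send_rows --commands '[[[0.02,0.002,-0.003,0.5,0.02],[0.03,-0.001,-0.003,0,0.02],[0.03,-0.001,-0.002,0,0.02],[0.012,0,-0.001,0,0.02]]]'

```text
time: 31.6
tool_pos: [602.3, 15.5, 69.5]
tcp_rot: [-0.113, 1.503, -1.583]
contact_force: [-1.0, 0.8, -2.9]
grip_width: 30.0
```

Run:
```python
from h import *
from plant import optics
import cv2
optics.capture('wrist')
plan(611,19,15,-84.4)
wshot('w48')
M=np.load('pics/w48.npy');print(M[:3,0].round(3))
s=optics.capture('scene')['color'];cv2.imwrite('pics/scene10.png',s);crop('scene10',220,110,170,140,4.5,'s10')
crop('w48',210,100,220,160,3.5,'w48c')
```

```text
t 31.65 pos [601.4  15.3  68.2] jaw -84.2 F [-1.6 -0.2 -2.6] g 29.9 q6 1.45
 down-tilt 3.89 shift [52.8 10.4 -6.2]
 turn 0.2 shift after turn [52.8 10.4 -6.3]
[-0.004 -0.068 -0.998]
```

View pics/w48c.png

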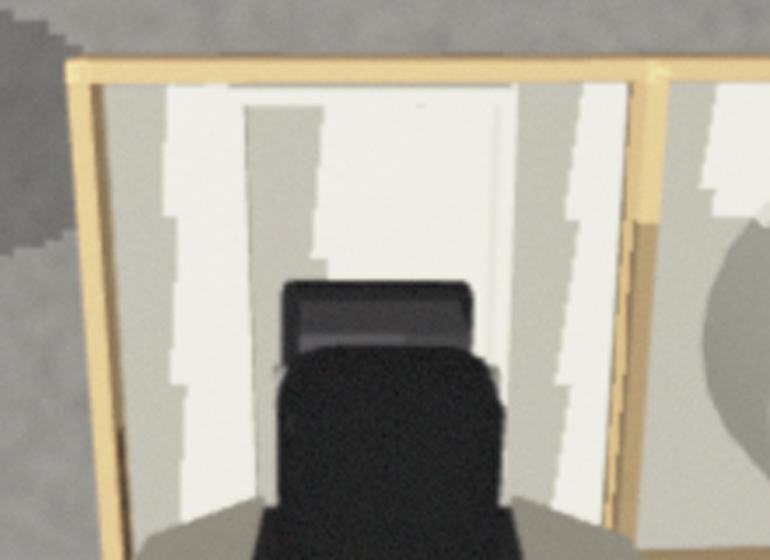

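View pics/s10.png

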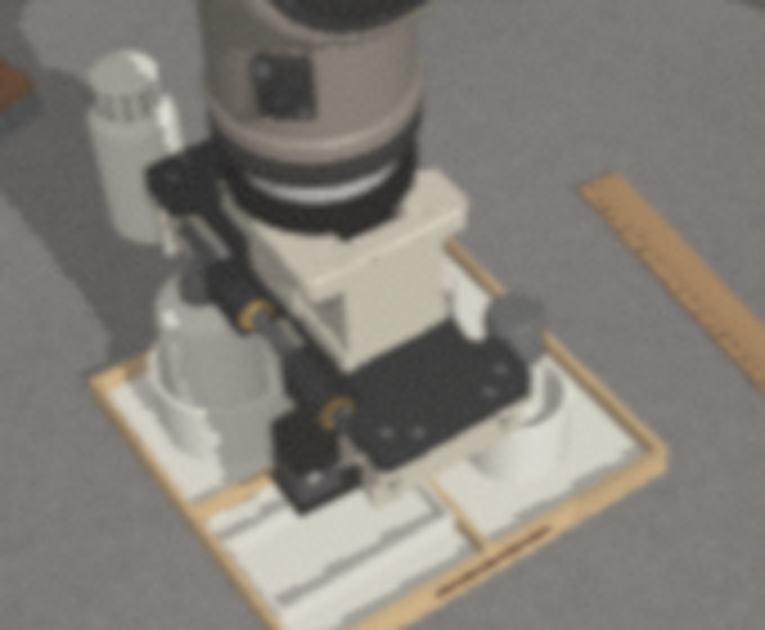

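>>> send_rows --commands '[[[0.01,0.01,-0.007,0,0.02],[0.015,0,-0.001,0,0.02]]]'

```text
time: 31.92
tool_pos: [617.1, 21.1, 52.8]
tcp_rot: [0.083, 1.501, -1.389]
contact_force: [-1.1, -0.1, -2.1]
grip_width: 30.0
```

Run:
```python
from h import *
from plant import optics
import cv2
optics.capture('wrist')
plan(611,19.5,15,-84.4)
wshot('w49')
crop('w49',210,100,220,160,3.5,'w49c')
s=optics.capture('scene')['color'];cv2.imwrite('pics/scene11.png',s);crop('scene11',220,110,170,140,4.5,'s11')
```

```text
t 31.97 pos [614.8  20.6  49.7] jaw -84.3 F [-1.9 -0.9 -3.7] g 29.9 q6 1.46
 down-tilt 3.98 shift [34.6 -3.9 -1.7]
 turn 0.1 shift after turn [34.6 -3.9 -1.7]
```

View pics/w49c.png

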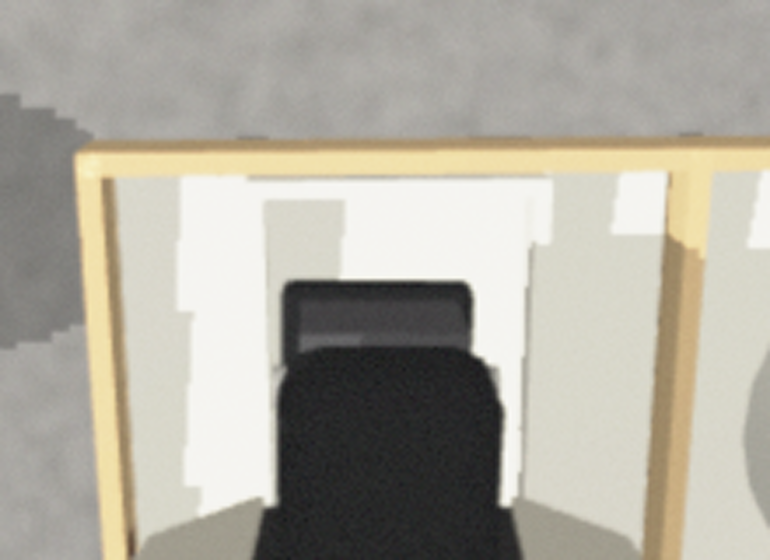

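View pics/s11.png

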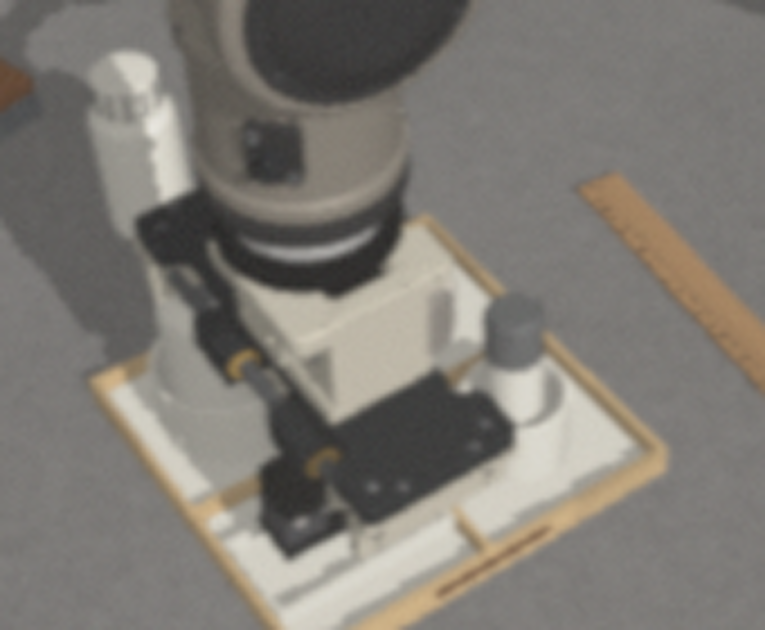

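Run:
```python
from h import *
M=np.load('pics/w49.npy');Ti=np.linalg.inv(M)
for X in([626,-94,120],[626,-84,100],[626,-69,87],[503,7,109],[518,7,109]): print(X,(Ti@np.append(X,1))[:3].round(1))
# predicted at final
M2=M.copy();M2[:3,3]=[611,19.5,15];Ti=np.linalg.inv(M2);print('final')
for X in([626,-94,120],[626,-84,100],[626,-69,87],[518,7,109]): print(X,(Ti@np.append(X,1))[:3].round(1))
```

```text
[626, -94, 120] [-6.220e+01 -1.000e-01  1.197e+02]
[626, -84, 100] [-42.9   0.8 108.4]
[626, -69, 87] [-31.    2.3  92.6]
[503, 7, 109] [ -59.1 -112.6    6.6]
[518, 7, 109] [-59.  -97.6   8. ]
final
[626, -94, 120] [-96.8   3.8 121.4]
[626, -84, 100] [-77.5   4.7 110.1]
[626, -69, 87] [-65.6   6.2  94.3]
[518, 7, 109] [-93.6 -93.7   9.8]
```

>>> send_rows --commands '[[[0.008,-0.003,-0.003,0,0.02],[0.008,0,-0.001,0,0.02]]]'

```text
time: 32.23
tool_pos: [613.1, 22.5, 38.4]
tcp_rot: [0.091, 1.5, -1.382]
contact_force: [-0.1, -0.4, -1.2]
grip_width: 30.0
```

Run:
```python
from h import *
from plant import optics
optics.capture('wrist')
plan(611,20.5,15,-84.4)
wshot('w50')
crop('w50',210,100,220,160,3.5,'w50c')
```

```text
t 32.28 pos [612.8  22.5  36.9] jaw -84.4 F [-1.3 -0.2 -1.7] g 29.8 q6 1.47
 down-tilt 4.04 shift [21.9 -2.1  0.2]
 turn 0.0 shift after turn [21.9 -2.1  0.2]
```

View pics/w50c.png

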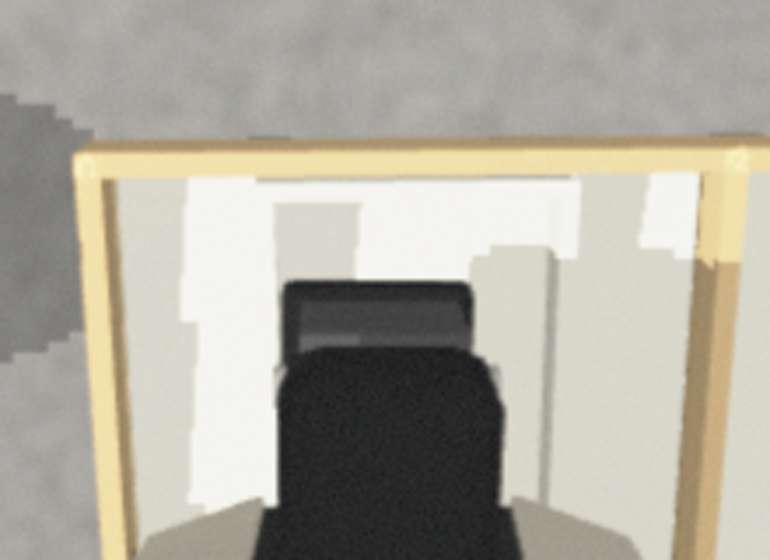

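>>> send_rows --commands '[[[0.007,-0.002,0,0,0.02],[0.006,0,0,0,0.02]]]'

```text
time: 32.5
tool_pos: [611.7, 21.3, 25.0]
tcp_rot: [0.102, 1.5, -1.37]
contact_force: [-0.1, -0.5, -2.3]
grip_width: 29.9
```

Run:
```python
from h import *
from plant import optics
optics.capture('wrist')
plan(611,20.5,15,-84.4)
wshot('w51')
crop('w51',210,100,220,160,3.5,'w51c')
```

```text
t 32.55 pos [611.4  21.2  23.9] jaw -84.4 F [-0.3 -0.5 -2.3] g 30.1 q6 1.47
 down-tilt 4.06 shift [ 9.  -0.5  0.1]
 turn 0.0 shift after turn [ 9.  -0.5  0.1]
```

View pics/w51c.png

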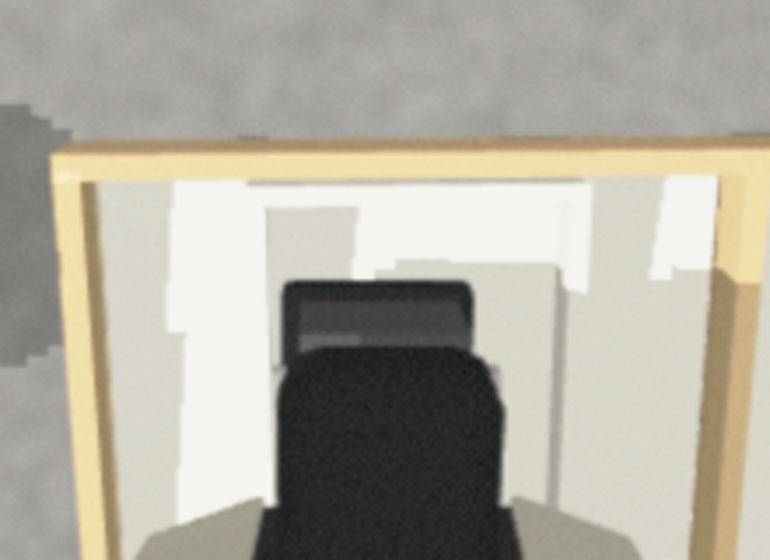

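>>> send_rows --commands '[[[0.005,-0.001,0,0,0.02]]]'

```text
time: 32.68
tool_pos: [611.4, 20.8, 20.0]
tcp_rot: [0.11, 1.5, -1.363]
contact_force: [-0.2, 0.8, -1.0]
grip_width: 29.7
```

Run:
```python
from h import *
from plant import optics
optics.capture('wrist')
plan(611,20.5,15,-84.4)
```

```text
t 32.73 pos [609.9  20.7  18.2] jaw -84.4 F [-0.  -0.  -3.1] g 29.8 q6 1.47
 down-tilt 4.04 shift [3.2 1.  0.1]
 turn 0.0 shift after turn [3.2 1.  0.1]
```

>>> send_rows --commands '[[[0.004,0,0,0,0.02]]]'

```text
time: 32.82
tool_pos: [610.7, 20.4, 14.6]
tcp_rot: [0.09, 1.5, -1.382]
contact_force: [6.1, 0.1, 15.0]
grip_width: 30.0
```

Run:
```python
from h import *
from plant import optics
import cv2
optics.capture('wrist')
plan(611,20.5,15,-84.4)
wshot('w52')
crop('w52',210,100,220,160,3.5,'w52c')
s=optics.capture('scene')['color'];cv2.imwrite('pics/scene12.png',s);crop('scene12',220,110,170,140,4.5,'s12')
```

```text
t 32.87 pos [610.8  20.3  14.6] jaw -84.4 F [0.2 0.9 4.1] g 30.1 q6 1.47
 down-tilt 4.06 shift [-0.4  0.2 -0.1]
 turn 0.0 shift after turn [-0.4  0.2 -0.1]
```

View pics/w52c.png

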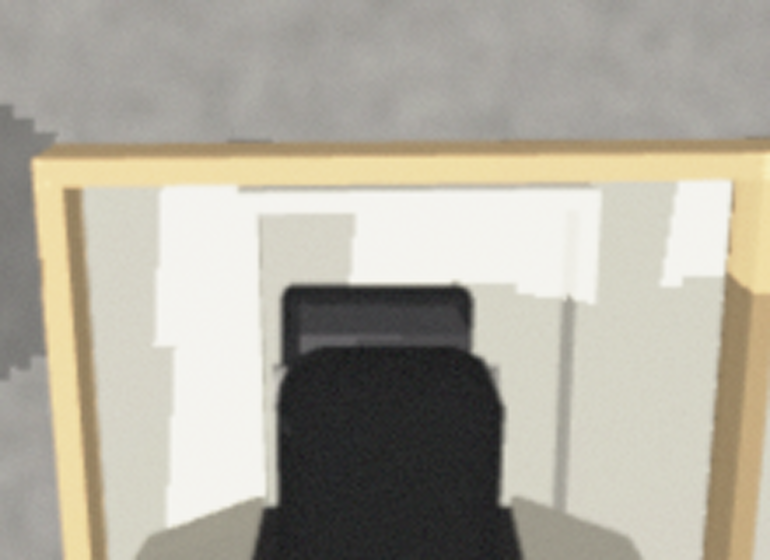

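View pics/s12.png

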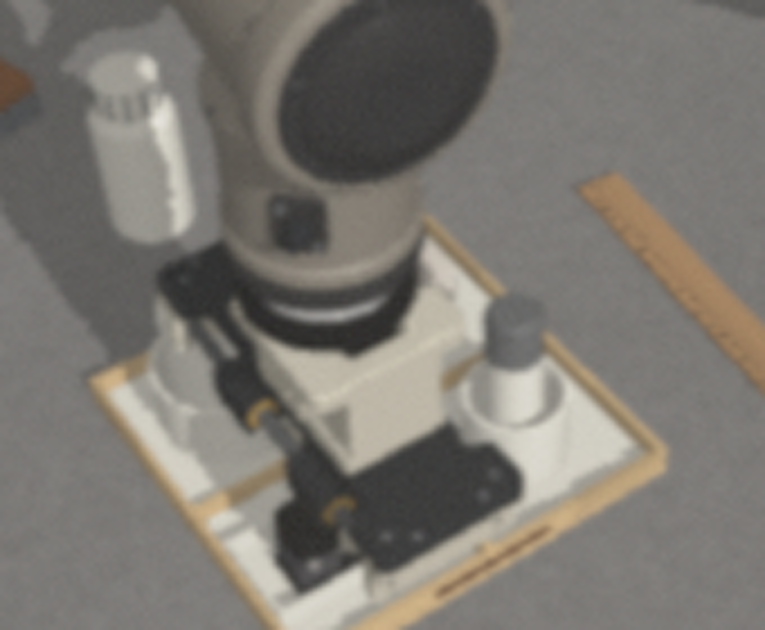

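>>> send_rows --commands '[[[0,0,0,0,0.045],[0,0,0,0,0.045],[-0.003,0,0,0,0.045]]]'

```text
time: 33.22
tool_pos: [610.4, 20.5, 17.2]
tcp_rot: [0.078, 1.5, -1.394]
contact_force: [-1.5, -0.8, -0.2]
grip_width: 42.9
```

Run:
```python
from h import *
plan(611,20.5,15,-84.4)
wshot('w53')
crop('w53',150,100,340,250,2.3,'w53c')
```

```text
t 33.22 pos [610.4  20.5  17.2] jaw -84.4 F [-1.5 -0.8 -0.2] g 42.9 q6 1.47
 down-tilt 4.06 shift [ 2.2  0.6 -0. ]
 turn 0.0 shift after turn [ 2.2  0.6 -0. ]
```

View pics/w53c.png

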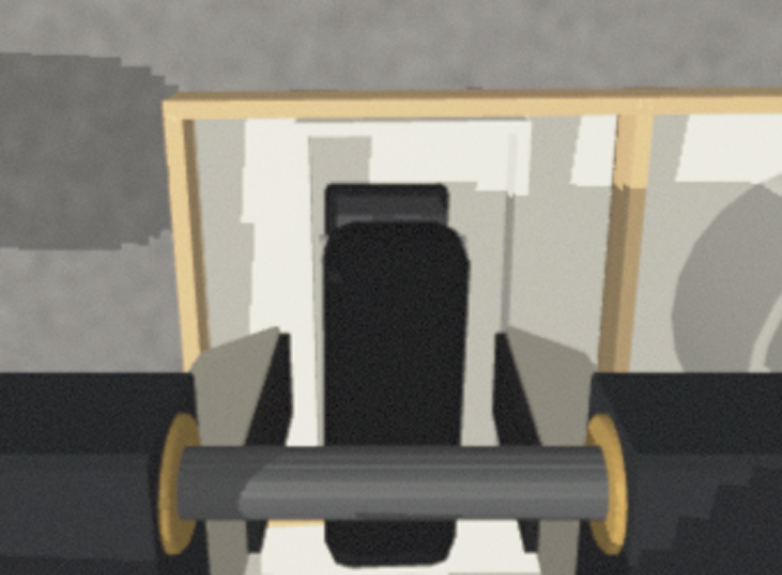

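>>> send_rows --commands '[[[-0.015,0,0,0,0.045],[-0.03,0,0,0,0.045],[-0.04,0,0,0,0.045],[-0.04,0,0,0,0.045],[-0.04,0,0,0,0.045],[0,-0.03,0,0,0.045],[0,-0.035,0,0,0.045],[0,-0.035,0,0,0.045],[0,-0.03,0,0,0.045]]]'

```text
time: 34.02
tool_pos: [481.6, 19.4, 190.8]
tcp_rot: [0.196, 1.498, -1.276]
contact_force: [-0.3, -0.4, 0.5]
grip_width: 44.8
```

Run:
```python
from h import *
from plant import optics
import cv2
plan(400,200,200)
optics.capture('wrist')
wshot('w54')
for n in('scene','top'):
    s=optics.capture(n)['color'];cv2.imwrite(f'pics/{n}13.png',s)
crop('scene13',220,90,180,150,4.3,'s13');crop('w54',150,0,340,260,2.3,'w54c')
```

```text
t 34.02 pos [481.6  19.4 190.8] jaw -84.4 F [-0.3 -0.4  0.5] g 44.8 q6 1.43
 down-tilt 4.19 shift [ -23.6  -63.1 -186.6]
```

View pics/w54c.png

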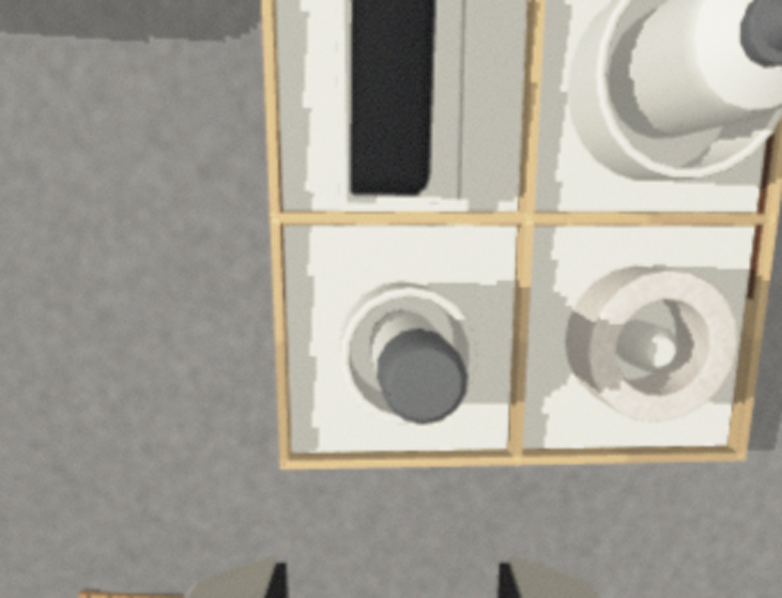

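View pics/s13.png

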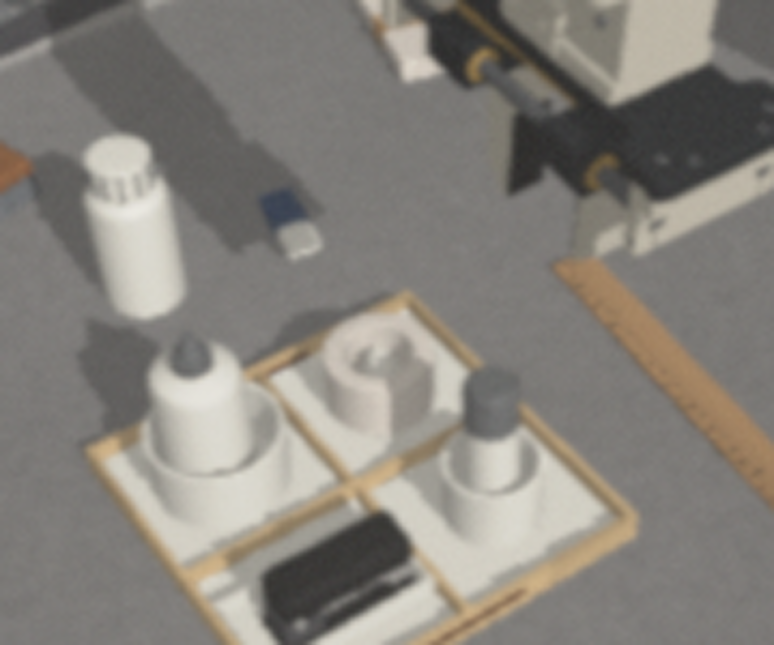

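View pics/top13.png

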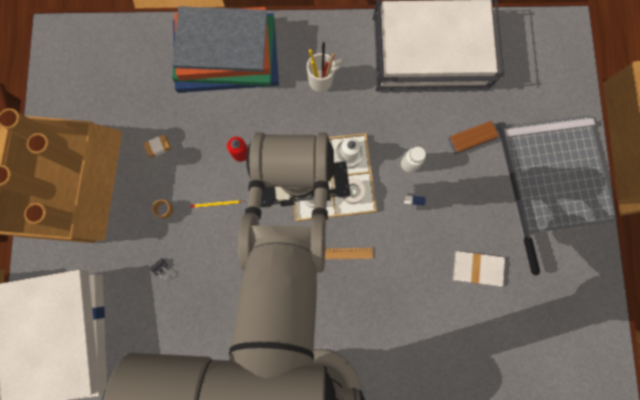

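>>> send_rows --commands '[[[0,-0.035,0,0,0.045],[0,-0.035,0,0,0.045],[0,-0.01,0,0,0.045]]]'

```text
time: 34.47
tool_pos: [407.9, 11.0, 188.9]
tcp_rot: [0.241, 1.497, -1.23]
contact_force: [-0.4, 0.6, 0.4]
grip_width: 45.0
```

Run:
```python
from h import *
from plant import optics
optics.capture('wrist')
wshot('w55');plan(611,19,15)
crop('w55',200,30,260,200,3,'w55c')
crop('scene13',255,190,90,60,8,'s13c')
M=np.load('pics/w55.npy')
a=np.radians(5.6);u=np.array([np.cos(a),np.sin(a)]);v=np.array([-u[1],u[0]])
for n,c in(('bin floor corners',[(48,24),(48,-24),(-48,24),(-48,-24)]),):
    for q in c: print(q,proj('wrist',np.append(np.array([611.5,15.5])+q[0]*u+q[1]*v,19),M).round(0))
```

```text
t 34.57 pos [410.4  10.9 189.6] jaw -84.4 F [ 0.3  0.3 -0.1] g 44.8 q6 1.40
 down-tilt 4.32 shift [179.1 196.8  -1.2]
(48, 24) [ 295. -117.]
(48, -24) [ 352. -115.]
(-48, 24) [297.  11.]
(-48, -24) [349.  12.]
```

View pics/w55c.png

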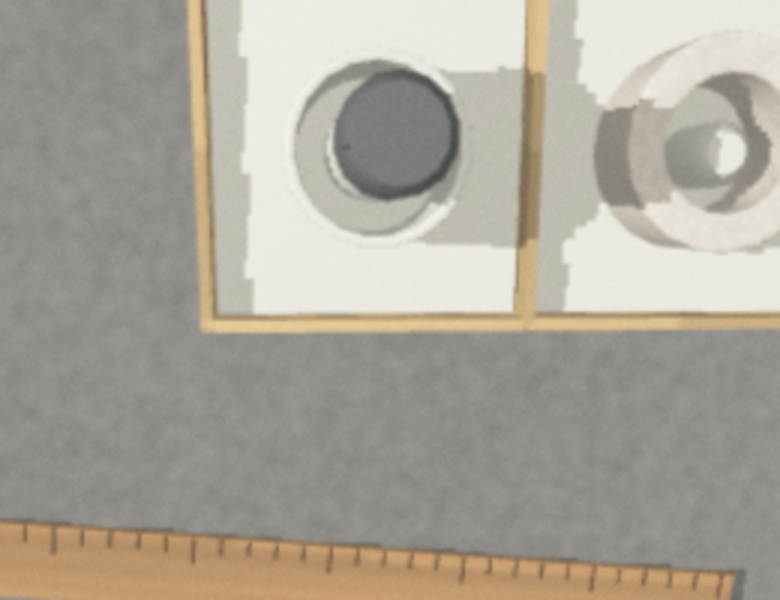

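View pics/s13c.png

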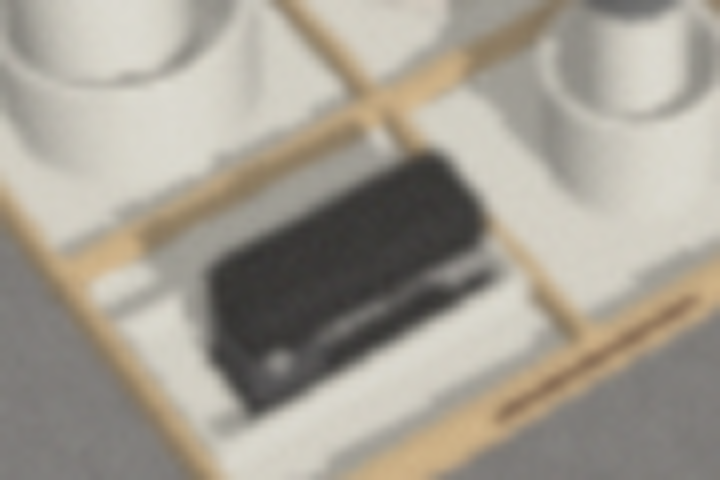

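Run:
```python
from h import *
import cv2
im=cv2.imread('pics/scene13.png');k=8;x0,y0=255,190
big=cv2.resize(im[y0:y0+65,x0:x0+90],None,fx=k,fy=k,interpolation=cv2.INTER_CUBIC)
a=np.radians(5.6);u=np.array([np.cos(a),np.sin(a)]);v=np.array([-u[1],u[0]])
c=np.array([611.5,15.5])
def P(o,q,z):
    p=proj('scene',np.append(o+q[0]*u+q[1]*v,z));return (int((p[0]-x0+.5)*k),int((p[1]-y0+.5)*k))
def box(o,L,W,z,col):
    cv2.polylines(big,[np.array([P(o,(L,W),z),P(o,(L,-W),z),P(o,(-L,-W),z),P(o,(-L,W),z)])],True,col,1)
box(c,48,24,19,(0,255,0)); box(c,51,27,19,(0,200,200))
s=np.array([611.,20.5]); box(s,38,15,53,(0,0,255)); box(s,40,15,9,(255,0,0))
cv2.imwrite('pics/ov3.png',big)
crop('w53',200,170,200,110,4,'x')
```

```text
(no output)
```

View pics/ov3.png

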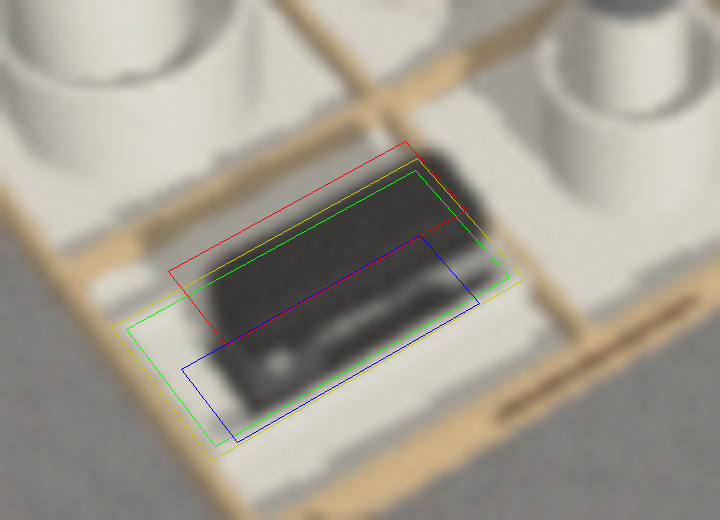

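>>> send_rows --commands '[[[-0.02,0.03,0,0,0.045],[-0.01,0.035,0,0,0.045],[0,0.035,0,0,0.045],[0,0.035,0,0,0.045],[0,0.01,0,0,0.045]]]'

```text
time: 34.98
tool_pos: [563.4, 28.8, 221.4]
tcp_rot: [0.289, 1.496, -1.184]
contact_force: [-1.1, 0.5, 0.0]
grip_width: 45.0
```

Run:
```python
from h import *
from plant import optics
optics.capture('wrist')
wshot('w56');plan(611,19,15)
crop('w56',180,0,300,250,2.6,'w56c')
```

```text
t 35.08 pos [560.9  28.6 220.6] jaw -84.5 F [ 0.1  0.1 -0.6] g 45.0 q6 1.45
 down-tilt 4.22 shift [207.   45.2  -0.3]
```

View pics/w56c.png

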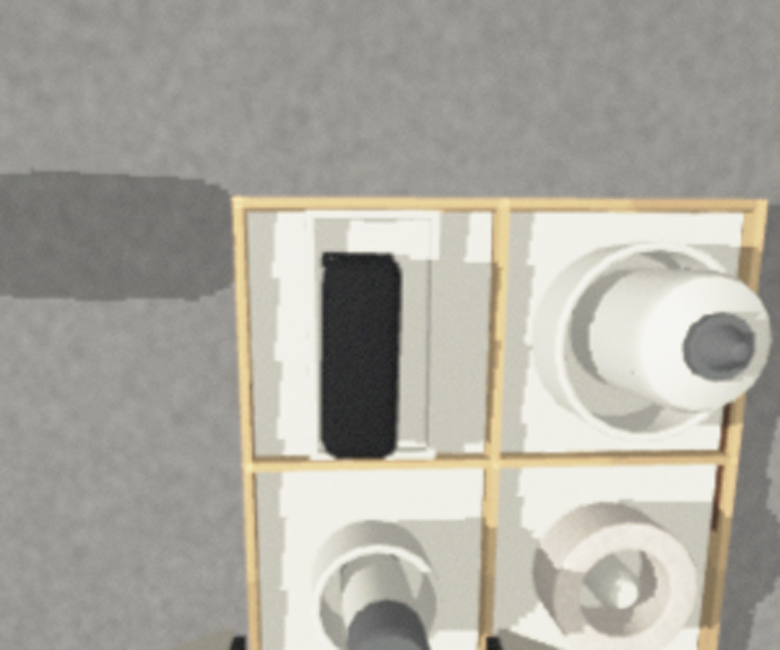

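Run:
```python
from h import *
M=np.load('pics/w56.npy');f=lambda p:full(p,2.6,180,0);B=lambda p,z:back('wrist',f(p),z,M)
a=np.radians(5.6);u=np.array([np.cos(a),np.sin(a)]);v=np.array([-u[1],u[0]])
tl=B((312,219),19);tr=B((433,219),19);bl=B((318,452),19);br=B((430,447),19);c=(tl+tr+bl+br)/4
g=lambda w:np.array([(w-c)@u,(w-c)@v]).round(1)
print('bin',[g(x) for x in(tl,tr,bl,br)])
print('near top',g(B((358,458),53)),'far top',g(B((362,256),53)),'left',g(B((321,350),53)),'right',g(B((400,350),53)))
print('far base z12',g(B((340,254),12)))
```

```text
bin [array([47.3, 24.8]), array([ 47.3, -24.2]), array([-48. ,  23.9]), array([-46.6, -24.6])]
near top [-43.7   8.8] far top [32.8  7. ] left [-1.6 22.8] right [-1.8 -7.5]
far base z12 [33.8 13.4]
```

Run:
```python
from plant import monitor,close_job
print(monitor.get_obs()['contact_force'],close_job())
```

```text
the job is handed in; nothing more can be done
[ 0.09172806  0.13731682 -0.61164711] None
```

All four items are in their homes, placed in the order asked, and the job was handed in at about 35 s of the 102 s.

**Last checks**
- **Glue bottle and glue stick:** both were upright inside their pots in the last pictures.
- **Tape roll:** it lies flat on the foot, with the spindle visible in its bore.
- **Stapler:** it measured flat and inside the bin. The release height matched the bin floor. It sits about 7 mm off-centre, 1–2 mm from one long wall.
- **Look-alikes:** I never touched or moved the paint bottle, the empty core or the red bottle.
- **Robot:** it was clear of everything at hand-in. The largest contact force I read was about 29 N, while setting the tape roll down.

**What disagreed or went wrong**
- **Short fingers:** the fingertips turned out to be about 24 mm short of the reported tool point. My first grasp of the tape roll therefore closed above it without moving it. I lowered the tool and gripped it on the second try.
- **Tool tilt:** the tool tilt drifted up to about 4°, so the pieces were set down slightly tilted. They looked level in the pictures after release.
- **Camera offset:** the fixed cameras and the wrist camera differed by up to about 5 mm; the final placements relied mainly on the wrist camera.

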